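# Tip the beads out of the pouring cup and stand it back

### The job

Pick up the eight-sided copper cup, tip it over the wooden tray until all five brass beads have dropped out into the tray, then stand the cup upright on the round cork rest with its spout pointing over the rest's steel pointer. Lower it gently (never pressing over 40 N), never let it go in the air or tip it over on the bench, and leave the other things where they are.

Things in the scene. Friction and masses are not known exactly. Their poses are not given: they have to be found in the camera images.
- cup: eight-sided copper cup: 60 mm across flats (25 mm wide), 72 mm tall, 3 mm walls, 5 mm floor, open top, about 0.17 kg, holding 5 beads. Origin: centre of its underside; z up its axis; x towards its spout, a beak 25 mm wide at the rim (55 to 72 mm up), its tip 46 mm from the axis. Grip it across y, on the flats facing +y and -y (60 mm apart); flats beside the spout leave no room
- tray: shallow light-wood sorting tray, fixed, 170 (its x) x 180 (its y) x 40 mm tall, walls and floor 7 mm thick; origin at the centre of its underside
- rest: round cork rest, fixed, 120 mm in diameter, 10 mm thick; origin at the centre of its underside; its x axis points along the small dark steel pointer let into its top near the edge
- rest_mark (a point): middle of the steel pointer on the rest: on its top face, 46 mm from its centre along its x axis
- bead0: cast brass bead, 15 mm wide, 14 mm tall, faceted, 16 g, loose on the cup's floor at the start; origin at its centre
- bead1: cast brass bead, 15 mm wide, 14 mm tall, faceted, 16 g, loose on the cup's floor at the start; origin at its centre (all five are alike)
- bead2: cast brass bead, 15 mm wide, 14 mm tall, faceted, 16 g, loose on the cup's floor at the start; origin at its centre (all five are alike)
- bead3: cast brass bead, 15 mm wide, 14 mm tall, faceted, 16 g, loose on the cup's floor at the start; origin at its centre (all five are alike)
- bead4: cast brass bead, 15 mm wide, 14 mm tall, faceted, 16 g, loose on the cup's floor at the start; origin at its centre (all five are alike)
- pliers: bystander, to be left alone: red-handled pliers lying flat, 14 mm thick, about 140 mm long
- file: bystander, to be left alone: orange-handled needle tool, 170 mm long, lying
- coil: bystander, to be left alone: flat ring of copper stock, 64 mm across, 12 mm tall
- glue: bystander, to be left alone: small green bottle, 40 mm across, 105 mm tall
- block: bystander, to be left alone: dark wooden block, 70 x 50 x 28 mm

How it is judged:
On the way:
1. all five beads lie in the tray while the cup is still tipped (axis over 80 degrees from upright) above it (cup origin within 130 mm of the tray's centre, from above), for 0.2 s (angle between cup's own z axis and vertical above 1.4 rad and horizontal distance between cup and tray below 0.13 m and x of bead0 in the frame of tray between -0.078 and 0.078 m and y of bead0 in the frame of tray between -0.083 and 0.083 m and z of each of bead0, bead1, bead2, bead3, bead4 in the frame of tray below 0.04 m and x of bead1 in the frame of tray between -0.078 and 0.078 m and y of bead1 in the frame of tray between -0.083 and 0.083 m and x of bead2 in the frame of tray between -0.078 and 0.078 m and y of bead2 in the frame of tray between -0.083 and 0.083 m and x of bead3 in the frame of tray between -0.078 and 0.078 m and y of bead3 in the frame of tray between -0.083 and 0.083 m and x of bead4 in the frame of tray between -0.078 and 0.078 m and y of bead4 in the frame of tray between -0.083 and 0.083 m), for 0.2 s.
At the end, for the whole second after the job is handed in: all five beads lie in the tray; the cup stands upright (within 3 degrees), still, on the cork rest's top, axis within 10 mm of the rest's centre, the middle of the steel pointer (rest_mark) under its spout, within 7 mm of the cup's x axis seen from above; the fingers have let go (x of bead0 in the frame of tray between -0.078 and 0.078 m and y of bead0 in the frame of tray between -0.083 and 0.083 m and z of each of bead0, bead1, bead2, bead3, bead4 in the frame of tray below 0.04 m and x of bead1 in the frame of tray between -0.078 and 0.078 m and y of bead1 in the frame of tray between -0.083 and 0.083 m and x of bead2 in the frame of tray between -0.078 and 0.078 m and y of bead2 in the frame of tray between -0.083 and 0.083 m and x of bead3 in the frame of tray between -0.078 and 0.078 m and y of bead3 in the frame of tray between -0.083 and 0.083 m and x of bead4 in the frame of tray between -0.078 and 0.078 m and y of bead4 in the frame of tray between -0.083 and 0.083 m and angle between cup's own z axis and vertical below 0.06 rad and horizontal distance between cup and rest below 0.01 m and z of cup in the frame of rest between 0.006 and 0.014 m and x of rest_mark in the frame of cup above 0.03 m and y of rest_mark in the frame of cup between -0.007 and 0.007 m and linear speed of cup below 0.02 m/s and contact force between the fingers and cup below 0.1 N); the robot touches nothing.
It fails at once if the cup is pressed on the cork rest with more than 40 N (contact force between cup and rest above 40 N).
It fails at once if the cup is let go in the air, dropped or left on its side (centre of its underside over 25 mm above the table, no finger on it) (height (world z) of cup above 0.025 m and contact force between the fingers and cup below 0.05 N).
It fails at once if a bystander is moved by more than 25 mm (distance of any of pliers, file, coil, glue, block from where it was at the start of the episode above 0.025 m).
It also fails if it takes over 72 s, if anything falls off the work surface, if the arm or the gripper's body presses on something with over 40 N, if the wrist force passes 120 N, or if a joint passes its speed limit or range.

### The arm

A 7-joint arm with a two-finger parallel gripper is mounted at the origin on the work surface. World frame = base frame: x ahead of the robot, y to its left, z up, the work surface at z = 0. Lengths are in m, angles in rad, forces in N, time in s.
With the tool pointing down it reaches from about 0.425 to 1.025 m from the base axis. Payload 9.4 kg.
Tool frame: the origin (TCP) lies at the very end of the fingers, on their centre line; the grasp point (between the pads) lies 19 mm behind it; z points along the fingers, y is the line along which they close (so a half turn about z gives the same grasp; the last joint's range is limited). The gripper opens to 85 mm and grips with 20 to 120 N. Pads are 22 mm wide; open, the fingers measure 114 mm over their backs; the gripper's body (76 mm by 85 mm) begins 54 mm behind the grasp point. The pads swing forward as they close: fully open they stand 13 mm farther back than shut.
Start: joints at [-1.416, 0.599, -0.003, 1.599, 0.002, 0.943, -0.08], TCP at [0.167, 0.706, 0.231] pointing down, gripper open.
Joint ranges: [-2.57, 2.57], [-0.35, 1.97], [-1.29, 1.29], [0.11, 2.56], [-1.05, 4.19], [0.11, 1.86], [-2.63, 2.63]. Speed limits (rad/s): [2.22, 2.22, 3.01, 3.01, 3.14, 3.14, 3.14].

### API

Orientations are given as a rotation vector (axis times angle).
In Python, from cell import sensors, vision, ticket gives the robot as it stands.
- The arm moves only by the tool step_arm, never from a script. Its argument "commands" is a list of rows, each an object with "slide": the shift along the tool's x, y, z in mm, a list of three; "rotation": the turn, a rotation vector about the tool's x, y, z in degrees, a list of three; "fingers": the opening, from 0 (shut) to 1 (fully open). A call has 1 to 5 rows; each row is the pose to reach, as a shift and turn from the pose commanded when the call began, along the tool's axes at that moment; what a row does not reach only later rows make up. A row lasts 1/8 s, in which the tool goes at most 62.5 mm and 10.7 degrees, less where a joint would pass 70% of its speed; a pose out of reach is approached as far as the arm can. A call with a gripper value outside its range is refused whole. The fingers move at their own pace and stop on an object; "squeeze" is the grip in N (left out, the last holds). Time passes only in rows, so rows that repeat a pose let the fingers close. It gives the time, the measured TCP pose, the force, the opening and the grip force at its end, in the units of the state.
- sensors.get_state(): the state, without advancing time (a new reading comes with each control period).
- vision.get_image(name): name is "side" or "top"; returns a dict with "frame" (400x640x3 uint8, red, green, blue), "fx", "fy", "cx", "cy" (pixels), "T" (4x4, takes a point from camera to world coordinates). Camera axes: x right, y down, z forward; pixel columns grow to the right and rows downward; lengths in m; the calibration is good to about 2 mm. A picture is of the moment at which its call begins. There is no depth.
- ticket.hand_in(): hands the job in; it is judged then, once.
The state is a dict: "time": time; "joint_positions": joint angles; "dq": joint speeds; "joint_torque": joint torques, N m; "position": TCP position; "orientation": TCP orientation; "contact_force": force on the tool from outside, world axes, zero at the start; "ft_torque": the same for the moment, N m; "finger_gap": opening from 0.0 (shut) to 1.0 (fully open); "gripper_force": force on a finger pad.
Only numpy, scipy, OpenCV 4.12 (cv2) and the standard library are available. Lean on these libraries where they do the work, as an engineer would, in place of code of your own. Each camera call takes 0.05 s, during which the arm holds its last target. There are 200 camera calls.

## Working session

There is one attempt and no reset: what is moved stays moved. The work goes in short steps, Python scripts to look and compute and a tool call to move; the robot and the scene stay as the last step left them, time stands still between calls to the robot, and variables do not carry over. Pictures are saved under pics/ and viewed, at most 12 in all, crops included, and the job is handed in when it is done.

Besides the shell and the picture viewer there is one more tool, called after "Call:" as name(argument=value, ...) on one line, values as JSON. step_arm: Moves the arm, as the interface text tells. Its arguments: {"type":"object","properties":{"commands":{"type":"array"},"squeeze":{"type":"number"}},"required":["commands"]}

```bash
mkdir -p pics; python3 - <<'E'
from cell import sensors, vision
import cv2,numpy as np,pickle
s=sensors.get_state(); print({k:np.round(v,3).tolist() for k,v in s.items()})
d={}
for n in("top","side"):
    i=vision.get_image(n); d[n]=i; cv2.imwrite(f"pics/{n}0.png",i["frame"][:,:,::-1]); print(n,i["fx"],i["fy"],i["cx"],i["cy"],np.round(i["T"],3).tolist())
pickle.dump(d,open("img0.pkl","wb"))
E
```

```text
{'time': 0.0, 'joint_positions': [-1.416, 0.6, -0.003, 1.6, 0.002, 0.943, -0.08], 'dq': [0.001, 0.002, 0.002, -0.0, -0.0, -0.001, -0.0], 'joint_torque': [0.001, -77.646, 1.565, -25.8, 0.012, 0.009, -0.0], 'position': [0.166, 0.705, 0.23], 'orientation': [-0.363, -3.121, 0.002], 'contact_force': [-0.664, 0.321, -0.096], 'ft_torque': [-0.029, -0.068, -0.07], 'gripper_force': 0.0, 'finger_gap': 0.999}
top 401.18998815040544 401.18998815040544 322.81915049276495 196.8144504711541 [[-0.009, -0.993, 0.117, 0.495], [-1.0, 0.01, 0.006, 0.021], [-0.008, -0.117, -0.993, 0.781], [0.0, 0.0, 0.0, 1.0]]
side 378.8782212277661 378.8782212277661 320.0711904370228 201.40391585438877 [[0.984, -0.089, 0.157, 0.453], [-0.18, -0.556, 0.812, -0.55], [0.015, -0.827, -0.562, 0.45], [0.0, 0.0, 0.0, 1.0]]
```

View pics/top0.png

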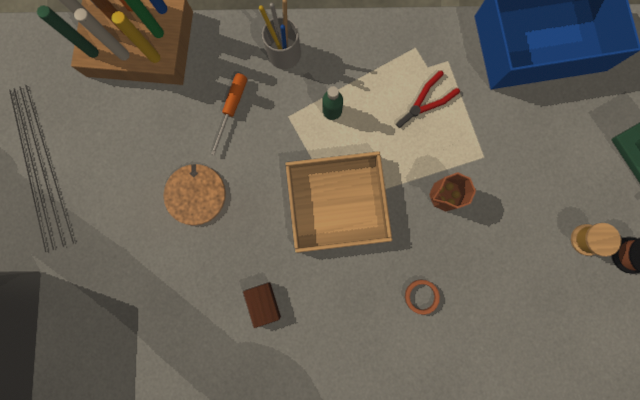

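View pics/side0.png

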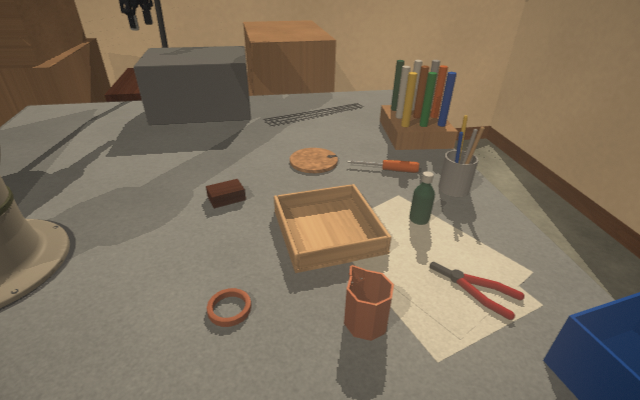

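The top view shows the cup at about (453,192), the tray at (338,201), the rest at (194,194) with its pointer at (193,170), and the glue bottle at (333,103). The side view shows the cup at (368,302), with the spout apparently at (356,272). I'll zoom in on the cup to check.

```bash
cat > h.py <<'E'
import numpy as np,cv2,pickle
def ray(i,u,v):
    T=i["T"]; d=T[:3,:3]@np.array([(u-i["cx"])/i["fx"],(v-i["cy"])/i["fy"],1.]); return T[:3,3],d
def onz(i,u,v,z):
    o,d=ray(i,u,v); return o+d*(z-o[2])/d[2]
def proj(i,p):
    T=i["T"]; c=T[:3,:3].T@(np.asarray(p)-T[:3,3]); return np.array([i["fx"]*c[0]/c[2]+i["cx"],i["fy"]*c[1]/c[2]+i["cy"]])
E
python3 - <<'E'
from h import *
d=pickle.load(open("img0.pkl","rb")); t=d["top"];s=d["side"]
a=cv2.resize(t["frame"][160:230,415:495],None,fx=5,fy=5,interpolation=2)
b=cv2.resize(s["frame"][255:345,330:410],None,fx=5,fy=5,interpolation=2)
c=cv2.resize(t["frame"][155:230,155:235],None,fx=4,fy=4,interpolation=2)
H=480;W=800
o=np.zeros((600,800,3),np.uint8); o[:350,:400]=a;o[:450,400:800]=b
o2=cv2.resize(c,(260,244)); o[352:596,0:260]=o2
cv2.imwrite("pics/crop0.png",o[:,:,::-1])
# rest
hsv=cv2.cvtColor(t["frame"],cv2.COLOR_RGB2HSV)
def blob(m,cx,cy):
    cs,_=cv2.findContours(m,0,1); return max([c for c in cs if abs(c.mean((0,1))-[cx,cy]).max()<40],key=cv2.contourArea)
m=cv2.inRange(hsv,(0,90,60),(25,255,255))
for n,x,y in(("rest",194,194),("cup",453,192),("tray",338,201)):
    c=blob(m,x,y); print(n,cv2.contourArea(c),cv2.boundingRect(c))
    if n=="rest":
        P=np.array([onz(t,*p[0],.010)[:2] for p in c]); h=cv2.convexHull(P.astype(np.float32)); print("rest",cv2.minEnclosingCircle(h),cv2.fitEllipse(h))
    if n=="tray":
        P=np.array([onz(t,*p[0],.040)[:2] for p in c]).astype(np.float32); print(cv2.minAreaRect(P))
    if n=="cup":
        print(cv2.approxPolyDP(cv2.convexHull(c),2,True)[:,0].tolist())
g=cv2.inRange(hsv[150:195,170:220],(0,0,0),(180,90,90)); ys,xs=np.nonzero(g)
print(sorted(zip(xs+170,ys+150))[:80])
E
```

```text
rest 2814.5 (163, 164, 63, 61)
rest ((0.5937443971633911, 0.27615731954574585), 0.06049884483218193) ((0.5939627289772034, 0.27604350447654724), (0.11837776005268097, 0.12041646242141724), 160.2729949951172)
cup 1249.0 (429, 172, 47, 39)
[[470, 178], [475, 189], [470, 203], [449, 210], [434, 206], [429, 194], [435, 182], [457, 172]]
tray 8630.0 (285, 151, 107, 102)
((0.5746796131134033, -0.0018177703022956848), (0.17017486691474915, 0.17977456748485565), 6.257132053375244)
[(np.int64(190), np.int64(173)), (np.int64(191), np.int64(172)), (np.int64(191), np.int64(173)), (np.int64(191), np.int64(174)), (np.int64(192), np.int64(165)), (np.int64(192), np.int64(166)), (np.int64(192), np.int64(167)), (np.int64(192), np.int64(168)), (np.int64(192), np.int64(169)), (np.int64(192), np.int64(170)), (np.int64(192), np.int64(171)), (np.int64(192), np.int64(172)), (np.int64(192), np.int64(173)), (np.int64(192), np.int64(174)), (np.int64(192), np.int64(175)), (np.int64(193), np.int64(164)), (np.int64(193), np.int64(165)), (np.int64(193), np.int64(166)), (np.int64(193), np.int64(167)), (np.int64(193
[... 726 characters left out ...]
.int64(195), np.int64(166)), (np.int64(195), np.int64(167)), (np.int64(195), np.int64(168)), (np.int64(195), np.int64(169)), (np.int64(195), np.int64(170)), (np.int64(195), np.int64(171)), (np.int64(195), np.int64(172)), (np.int64(195), np.int64(173)), (np.int64(195), np.int64(174)), (np.int64(196), np.int64(172)), (np.int64(196), np.int64(173)), (np.int64(196), np.int64(174)), (np.int64(214), np.int64(170)), (np.int64(215), np.int64(171)), (np.int64(216), np.int64(171)), (np.int64(216), np.int64(172)), (np.int64(217), np.int64(172)), (np.int64(217), np.int64(173)), (np.int64(218), np.int64(173)), (np.int64(218), np.int64(174)), (np.int64(219), np.int64(174)), (np.int64(219), np.int64(175))]
```

View pics/crop0.png

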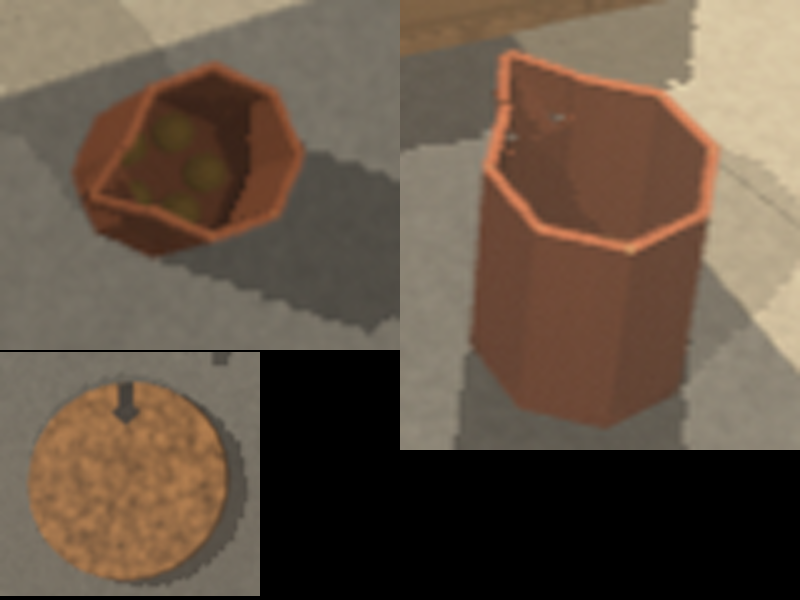

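The crop shows the rim octagon clearly. In the top view the spout tip is at about (433.5,198.3) px, and the rest's pointer is at the upper edge. Next I solve the cup's pose from the rim corners in both views.

```bash
cat >> h.py <<'E'
from scipy.spatial.transform import Rotation as Ro
def fit_cup(i,V,tip,z):
    """V: list of consecutive rim corners (px), tip px -> centre, yaw(deg) of spout"""
    P=np.array([onz(i,*p,z)[:2] for p in V]); t=onz(i,*tip,z)[:2]
    A=np.c_[2*P,np.ones(len(P))]; s=np.linalg.lstsq(A,(P**2).sum(1),rcond=None)[0]; c=s[:2]
    r=np.sqrt(s[2]+c@c); a=np.degrees(np.arctan2(*(P-c).T[::-1])); y0=np.degrees(np.arctan2(*(t-c)[::-1]))
    res=((a-y0-22.5+22.5)%45); off=(a-22.5-y0+22.5)%45-22.5
    return c,r,y0,y0+off.mean(),off,np.linalg.norm(t-c)
E
python3 - <<'E'
from h import *
d=pickle.load(open("img0.pkl","rb")); t=d["top"];s=d["side"]
f=lambda L,ox,oy,X0:[(ox+(x-X0+.5)/5-.5,oy+(y+.5)/5-.5) for x,y in L]
T=f([(152,90),(213,67),(275,92),(300,155),(275,215),(213,238),(93,192)],415,160,0)
S=f([(658,93),(715,150),(708,212),(632,247),(540,230),(490,163),(512,55)],330,255,400)
for i,L in((t,T),(s,S)):
    c,r,y0,y,off,dt=fit_cup(i,L[:6],L[6],.071); print(c,"r",r,"yaw tip",y0,"octagon",y,np.round(off,1),"tipdist",dt)
print("pointer",onz(t,193.8,170,.01), "from arrow tail/head",onz(t,193.8,164,.01),onz(t,193.8,176.5,.01))
# side view of rest
hs=cv2.cvtColor(s["frame"],cv2.COLOR_RGB2HSV); m=cv2.inRange(hs,(3,100,60),(22,255,255))
cs,_=cv2.findContours(m,0,1); c=[c for c in cs if abs(c.mean((0,1))-[314,160]).max()<15 and cv2.contourArea(c)>200]
for c in c:
    P=np.array([onz(s,*p[0],.01)[:2] for p in c]).astype(np.float32); print("rest side",cv2.minEnclosingCircle(P))
E
```

```text
[ 0.58883628 -0.21412999] r 0.03078212610170305 yaw tip 107.85034040768004 octagon 109.95867206582297 [2.8 2.6 2.7 1.8 1.5 1.3] tipdist 0.0457935866730371
[ 0.58931591 -0.21264063] r 0.030763579328757958 yaw tip 108.63900144856063 octagon 109.46322831632651 [ 2.7  0.4  2.9  1.1  0.8 -3.1] tipdist 0.045042706993333785
pointer [0.64127202 0.27779772 0.01      ] from arrow tail/head [0.65320216 0.27814069 0.01      ] [0.62839546 0.27742755 0.01      ]
rest side ((0.5931801795959473, 0.2695672810077667), 0.06604887545108795)
```

```bash
cat >> h.py <<'E'
D=np.degrees
def goal(yaw,pitch,g):
    """tool with x along spout yaw when vertical, pitch deg about tool y; g=grasp point (19 mm behind TCP)"""
    c,s=np.cos(np.radians(yaw)),np.sin(np.radians(yaw))
    R=np.array([[c,s,0],[s,-c,0],[0,0,-1.]])@Ro.from_euler('y',pitch,degrees=True).as_matrix()
    return np.asarray(g)+.019*R[:,2],R
def delta(p0,R0,p1,R1):
    sl=R0.T@(p1-p0)*1000; rv=D(Ro.from_matrix(R0.T@R1).as_rotvec()); return np.round(sl,1).tolist(),np.round(rv,1).tolist()
def cur():
    from cell import sensors
    s=sensors.get_state(); L=open("log.txt","a"); L.write(repr([list(map(float,s[k])) for k in("joint_positions","position","orientation")])+"\n")
    return s,np.array(s["position"]),Ro.from_rotvec(s["orientation"]).as_matrix()
def chain(goals,start=None):
    """print deltas, each measured from the previous goal"""
    s,p,R=cur(); print("t",round(s["time"],2),"q",np.round(s["joint_positions"],2).tolist(),"p",np.round(p,4).tolist(),"F",np.round(s["contact_force"],1).tolist(),"gap",round(s["finger_gap"],3),"grip",round(s["gripper_force"],1))
    for g in goals:
        q,Q=goal(*g); print(g,delta(p,R,q,Q)); p,R=q,Q
E
python3 - <<'E'
from h import *
C=np.array([.589,-.2135,.045]); z=goal(109.3,40,C)[1][:,2]
chain([(109.3+30,0,[.45,.35,.25]),(109.3,20,[.58,-.05,.25]),(109.3,40,C-.1*z),(109.3,40,C)])
E
```

```text
t 0.1 q [-1.42, 0.6, -0.0, 1.6, 0.0, 0.94, -0.08] p [0.1665, 0.7052, 0.2305] F [-0.3, 0.5, -0.4] gap 0.998 grip 0.0
(139.3, 0, [0.45, 0.35, 0.25]) ([-357.5, -280.6, -0.0], [-0.1, 0.0, 27.4])
(109.3, 20, [0.58, -0.05, 0.25]) ([-353.8, -215.2, -1.1], [-5.2, 19.5, 29.7])
(109.3, 40, array([ 0.61024506, -0.27416636,  0.12160444])) ([-245.6, -45.5, 43.7], [0.0, 20.0, -0.0])
(109.3, 40, array([ 0.589 , -0.2135,  0.045 ])) ([-0.0, 0.0, 100.0], [0.0, 0.0, 0.0])
```

Call:
step_arm(commands=[{"slide": [-45,-35,0],"rotation": [0,0,5],"fingers": 1},{"slide": [-90,-70,0],"rotation": [0,0,10],"fingers": 1},{"slide": [-135,-105,0],"rotation": [0,0,15],"fingers": 1},{"slide": [-180,-140,0],"rotation": [0,0,20],"fingers": 1},{"slide": [-225,-175,0],"rotation": [0,0,27],"fingers": 1}])

```text
time: 0.72
position: [0.3463, 0.4819, 0.2311]
orientation: [-1.087, -2.948, 0.0]
contact_force: [1.1, 0.7, 0.2]
finger_gap: 1.008
gripper_force: 0.0
```

```bash
python3 - <<'E'
from h import *
chain([(139.3,5,[.5,.2,.25]),(109.3,20,[.58,-.05,.25]),(109.3,40,[.6102,-.2742,.1216])])
E
```

```text
t 0.72 q [-1.13, 0.44, 0.13, 1.91, -0.08, 0.79, -0.1] p [0.3463, 0.4819, 0.2311] F [1.1, 0.7, 0.2] gap 1.008 grip 0.0
(139.3, 5, [0.5, 0.2, 0.25]) ([-298.3, -114.6, 0.1], [-0.0, 5.0, 0.2])
(109.3, 20, [0.58, -0.05, 0.25]) ([-218.8, -134.1, -20.2], [-6.5, 14.7, 29.4])
(109.3, 40, [0.6102, -0.2742, 0.1216]) ([-245.6, -45.6, 43.7], [0.0, 20.0, -0.0])
```

Call:
step_arm(commands=[{"slide": [-60,-22,0],"rotation": [0,1,0],"fingers": 1},{"slide": [-120,-45,0],"rotation": [0,2,0],"fingers": 1},{"slide": [-180,-68,0],"rotation": [0,3,0],"fingers": 1},{"slide": [-240,-90,0],"rotation": [0,4,0],"fingers": 1},{"slide": [-298,-115,0],"rotation": [0,5,0],"fingers": 1}])

```text
time: 1.35
position: [0.496, 0.2077, 0.2313]
orientation: [-1.053, -2.872, -0.047]
contact_force: [1.2, 1.2, 0.2]
finger_gap: 0.998
gripper_force: 0.0
```

Call:
step_arm(commands=[{"slide": [-44,-27,-4],"rotation": [-1.3,3,6],"fingers": 1},{"slide": [-88,-54,-8],"rotation": [-2.6,6,12],"fingers": 1},{"slide": [-132,-81,-12],"rotation": [-4,9,18],"fingers": 1},{"slide": [-176,-108,-16],"rotation": [-5,12,24],"fingers": 1},{"slide": [-219,-134,-20],"rotation": [-6.5,14.7,29.4],"fingers": 1}])

```text
time: 1.98
position: [0.5768, -0.0366, 0.232]
orientation: [-1.639, -2.319, -0.29]
contact_force: [0.7, 0.5, 0.1]
finger_gap: 0.998
gripper_force: 0.0
```

```bash
python3 - <<'E'
from h import *
chain([(109.3,40,[.6102,-.2742,.1216])])
E
```

```text
t 1.98 q [0.02, 0.51, 0.18, 1.85, -0.46, 1.02, 0.81] p [0.5768, -0.0366, 0.232] F [0.7, 0.5, 0.1] gap 0.998 grip 0.0
(109.3, 40, [0.6102, -0.2742, 0.1216]) ([-252.3, -47.7, 40.6], [-0.1, 19.9, 0.2])
```

Call:
step_arm(commands=[{"slide": [-50,-10,8],"rotation": [0,4,0],"fingers": 1},{"slide": [-101,-19,16],"rotation": [0,8,0],"fingers": 1},{"slide": [-152,-29,24],"rotation": [0,12,0],"fingers": 1},{"slide": [-202,-38,32],"rotation": [0,16,0],"fingers": 1},{"slide": [-252,-48,41],"rotation": [0,20,0],"fingers": 1}])

```text
time: 2.6
position: [0.6063, -0.2623, 0.1062]
orientation: [-1.449, -2.058, -0.53]
contact_force: [1.4, 0.4, 0.1]
finger_gap: 1.0
gripper_force: 0.0
```

```bash
python3 - <<'E'
from h import *
chain([(109.3,40,[.589,-.2135,.045])])
from cell import vision
i=vision.get_image("side"); cv2.imwrite("pics/pre.png",i["frame"][:,:,::-1])
E
cat log.txt
```

```text
t 2.6 q [0.46, 0.92, 0.13, 1.47, -0.52, 1.38, 1.18] p [0.6063, -0.2623, 0.1062] F [1.4, 0.4, 0.1] gap 1.0 grip 0.0
(109.3, 40, [0.589, -0.2135, 0.045]) ([-0.0, 0.3, 99.1], [-0.3, -0.2, 0.3])
[[-1.4156942002774437, 0.6000123131365114, -0.0024985521035236226, 1.600055890701808, 0.001784928217590166, 0.9428801261691899, -0.07978780521623537], [0.16649550463030455, 0.7051963983882279, 0.230525504472897], [-0.3632585342451999, -3.1205029271165694, 0.0021264994549053794]]
[[-1.1326585528465427, 0.4428442731590149, 0.1268784501207962, 1.914824298489561, -0.07643239708463567, 0.788759136818736, -0.09977368123206505], [0.3462792212209943, 0.48190282593097455, 0.2311336624794654], [-1.0869684672293352, -2.947555748897493, 0.0004092855425796073]]
[[0.018325833790281288, 0.5109683435047621, 0.17770530991737885, 1.8514694467023172, -0.4613269690743192, 1.020864963134388, 0.8123795610781439], [0.5768199456644758, -0.03663919462804472, 0.23199755044073753], [-1.639027881791883, -2.3191974994548277, -0.29028793135004816]]
[[0.45975647675238435, 0.9213268808434141, 0.12749102124339765, 1.4732205286283286, -0.517292282446216, 1.3840124204439948, 1.1767071629109205], [0.6062512823305853, -0.26227211796930333, 0.10620246277914933], [-1.4492925944379662, -2.05790523508596, -0.530034667607985]]
```

View pics/pre.png

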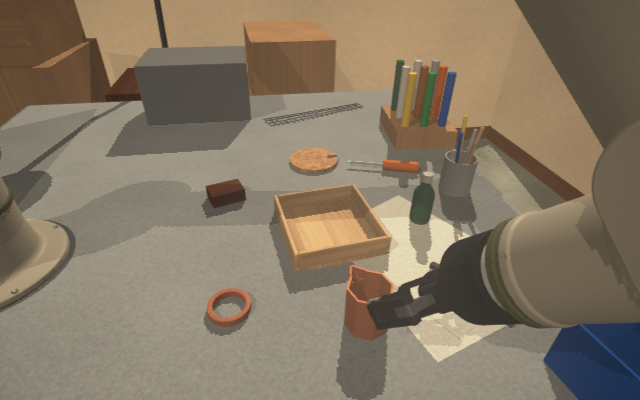

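The side view shows the open fingers at (400,300), behind the cup at (368,302) and lined up with it. I'll advance and grip.

Call:
step_arm(commands=[{"slide": [0,0,25],"rotation": [0,0,0],"fingers": 1},{"slide": [0,0,50],"rotation": [0,0,0],"fingers": 1},{"slide": [0,0,75],"rotation": [0,0,0],"fingers": 1},{"slide": [0,0,90],"rotation": [0,0,0],"fingers": 1},{"slide": [0,0,99],"rotation": [0,0,0],"fingers": 1}])

```text
time: 3.28
position: [0.5845, -0.2004, 0.031]
orientation: [-1.45, -2.059, -0.528]
contact_force: [0.8, 0.1, -0.5]
finger_gap: 1.001
gripper_force: 0.0
```

Call:
step_arm(commands=[{"slide": [0,0,0],"rotation": [0,0,0],"fingers": 0.8},{"slide": [0,0,0],"rotation": [0,0,0],"fingers": 0.6},{"slide": [0,0,0],"rotation": [0,0,0],"fingers": 0.4},{"slide": [0,0,0],"rotation": [0,0,0],"fingers": 0.4},{"slide": [0,0,0],"rotation": [0,0,0],"fingers": 0.4}], squeeze=40)

```text
time: 3.9
position: [0.585, -0.2015, 0.032]
orientation: [-1.452, -2.061, -0.528]
contact_force: [0.9, -3.1, 4.2]
finger_gap: 0.699
gripper_force: 44.2
```

```bash
python3 - <<'E'
from h import *
chain([])
from cell import vision
i=vision.get_image("side"); j=vision.get_image("top")
o=np.hstack([cv2.resize(i["frame"][240:360,310:470],None,fx=2.5,fy=2.5),cv2.resize(j["frame"][140:260,400:560],None,fx=2.5,fy=2.5)])
cv2.imwrite("pics/grip.png",o[:,:,::-1])
E
```

```text
t 3.9 q [0.42, 0.96, 0.09, 1.62, -0.56, 1.19, 1.22] p [0.585, -0.2015, 0.032] F [0.9, -3.1, 4.2] gap 0.699 grip 44.2
```

View pics/grip.png

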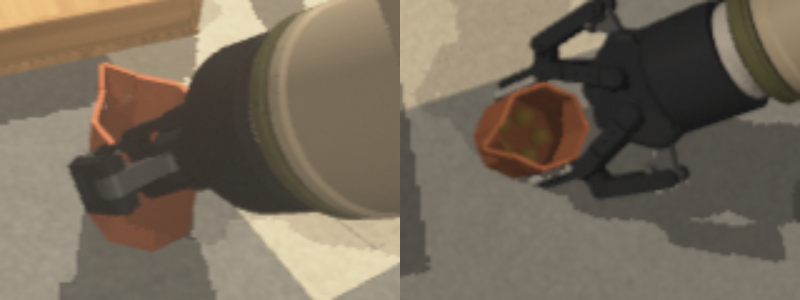

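The grip holds: the gap is 59 mm, the pads sit on the flats facing ±y, and the beads are still in the cup. I'll lift it and carry it over the tray.

```bash
python3 - <<'E'
from h import *
chain([(109.3,40,[.589,-.2135,.15]),(109.3,40,[.59,-.05,.14]),(109.3,-10,[.59,-.05,.14]),(109.3,-40,[.59,-.05,.135]),(109.3,-75,[.59,-.05,.13])])
E
```

```text
t 4.0 q [0.42, 0.96, 0.09, 1.62, -0.57, 1.19, 1.22] p [0.585, -0.2014, 0.0319] F [1.6, -2.9, 5.4] gap 0.697 grip 44.3
(109.3, 40, [0.589, -0.2135, 0.15]) ([66.1, -0.2, -79.6], [-0.2, 0.0, 0.3])
(109.3, 40, [0.59, -0.05, 0.14]) ([111.5, 55.0, 106.6], [0.0, 0.0, 0.0])
(109.3, -10, [0.59, -0.05, 0.14]) ([-14.6, 0.0, -6.8], [-0.0, -50.0, -0.0])
(109.3, -40, [0.59, -0.05, 0.135]) ([-8.6, 0.0, 2.4], [-0.0, -30.0, 0.0])
(109.3, -75, [0.59, -0.05, 0.13]) ([-7.7, -0.0, 0.4], [-0.0, -35.0, 0.0])
```

Call:
step_arm(commands=[{"slide": [6,0,-8],"rotation": [0,0,0],"fingers": 0.4},{"slide": [18,0,-22],"rotation": [0,0,0],"fingers": 0.4},{"slide": [34,0,-41],"rotation": [0,0,0],"fingers": 0.4},{"slide": [52,0,-62],"rotation": [0,0,0],"fingers": 0.4},{"slide": [66,0,-79],"rotation": [0,0,0],"fingers": 0.4}], squeeze=60)

```text
time: 4.62
position: [0.5851, -0.2012, 0.1372]
orientation: [-1.451, -2.061, -0.529]
contact_force: [0.3, -0.2, -2.6]
finger_gap: 0.694
gripper_force: 64.8
```

Call:
step_arm(commands=[{"slide": [15,7,14],"rotation": [0,0,0],"fingers": 0.4},{"slide": [40,19,38],"rotation": [0,0,0],"fingers": 0.4},{"slide": [68,33,65],"rotation": [0,0,0],"fingers": 0.4},{"slide": [95,47,91],"rotation": [0,0,0],"fingers": 0.4},{"slide": [111,55,106],"rotation": [0,0,0],"fingers": 0.4}])

```text
time: 5.25
position: [0.5842, -0.0348, 0.1246]
orientation: [-1.446, -2.06, -0.528]
contact_force: [0.9, -0.0, -2.5]
finger_gap: 0.696
gripper_force: 64.9
```

```bash
python3 - <<'E'
from h import *
chain([(109.3,-10,[.59,-.05,.14]),(109.3,-40,[.59,-.05,.135]),(109.3,-75,[.59,-.05,.13])])
E
```

```text
t 5.25 q [0.23, 0.78, 0.04, 1.79, -0.66, 1.13, 1.07] p [0.5842, -0.0348, 0.1246] F [0.9, -0.0, -2.5] gap 0.696 grip 64.9
(109.3, -10, [0.59, -0.05, 0.14]) ([-17.1, 0.2, -10.1], [-0.2, -50.2, 0.5])
(109.3, -40, [0.59, -0.05, 0.135]) ([-8.6, 0.0, 2.4], [-0.0, -30.0, 0.0])
(109.3, -75, [0.59, -0.05, 0.13]) ([-7.7, -0.0, 0.4], [-0.0, -35.0, 0.0])
```

The wrist reads 2.5 N, which matches the cup with five beads. Now tip it by 50°.

Call:
step_arm(commands=[{"slide": [-4,0,-3],"rotation": [0,-10,0],"fingers": 0.4},{"slide": [-8,0,-5],"rotation": [0,-20,0],"fingers": 0.4},{"slide": [-12,0,-7],"rotation": [0,-30,0],"fingers": 0.4},{"slide": [-15,0,-9],"rotation": [0,-40,0],"fingers": 0.4},{"slide": [-17,0,-10],"rotation": [0,-50,0],"fingers": 0.4}])

```text
time: 5.88
position: [0.5916, -0.0569, 0.1223]
orientation: [1.724, 2.444, -0.152]
contact_force: [-0.7, -0.7, -4.9]
finger_gap: 0.699
gripper_force: 65.7
```

```bash
python3 - <<'E'
from h import *
chain([(109.3,-40,[.59,-.05,.13]),(109.3,-75,[.59,-.05,.125])])
E
```

```text
t 5.88 q [-0.43, 0.63, 0.51, 2.07, -0.28, 0.46, 0.57] p [0.5916, -0.0569, 0.1223] F [-0.7, -0.7, -4.9] gap 0.699 grip 65.7
(109.3, -40, [0.59, -0.05, 0.13]) ([-3.8, 0.8, 7.7], [0.2, -29.8, 0.3])
(109.3, -75, [0.59, -0.05, 0.125]) ([-7.7, -0.0, 0.4], [-0.0, -35.0, 0.0])
```

Call:
step_arm(commands=[{"slide": [-1,0,2],"rotation": [0,-6,0],"fingers": 0.4},{"slide": [-2,0,3],"rotation": [0,-12,0],"fingers": 0.4},{"slide": [-3,0,5],"rotation": [0,-18,0],"fingers": 0.4},{"slide": [-3,1,6],"rotation": [0,-24,0],"fingers": 0.4},{"slide": [-4,1,7],"rotation": [0,-30,0],"fingers": 0.4}])

```text
time: 6.5
position: [0.5941, -0.0602, 0.1152]
orientation: [1.449, 2.059, -0.529]
contact_force: [0.2, 0.1, -4.1]
finger_gap: 0.69
gripper_force: 65.7
```

```bash
python3 - <<'E'
from h import *
chain([(109.3,-75,[.59,-.05,.125])])
from cell import vision
i=vision.get_image("side"); cv2.imwrite("pics/tip1.png",i["frame"][:,:,::-1])
E
```

```text
t 6.5 q [-0.94, 0.95, 0.97, 2.2, -0.19, 0.21, 0.27] p [0.5941, -0.0602, 0.1152] F [0.2, 0.1, -4.1] gap 0.69 grip 65.7
(109.3, -75, [0.59, -0.05, 0.125]) ([-8.8, -0.5, 1.0], [0.4, -34.9, 0.2])
```

Call:
step_arm(commands=[{"slide": [-1,0,0],"rotation": [0,-4,0],"fingers": 0.4},{"slide": [-2,0,0],"rotation": [0,-8,0],"fingers": 0.4},{"slide": [-3,0,0],"rotation": [0,-12,0],"fingers": 0.4},{"slide": [-4,0,0],"rotation": [0,-16,0],"fingers": 0.4},{"slide": [-4,0,0],"rotation": [0,-18,0],"fingers": 0.4}])

```text
time: 7.18
position: [0.595, -0.0638, 0.1168]
orientation: [1.276, 1.814, -0.709]
contact_force: [-0.1, -0.2, -2.8]
finger_gap: 0.693
gripper_force: 65.6
```

```bash
python3 - <<'E'
from h import *
chain([(109.3,-75,[.59,-.05,.125])])
from cell import vision
i=vision.get_image("side"); cv2.imwrite("pics/tip2.png",i["frame"][:,:,::-1])
i=vision.get_image("top"); cv2.imwrite("pics/tip2t.png",i["frame"][:,:,::-1])
E
```

```text
t 7.17 q [-1.11, 1.25, 1.15, 2.22, -0.23, 0.17, 0.15] p [0.595, -0.0638, 0.1168] F [-0.1, -0.2, -2.8] gap 0.693 grip 65.6
(109.3, -75, [0.59, -0.05, 0.125]) ([-4.7, -0.2, 1.4], [0.3, -17.0, 0.3])
```

View pics/tip2.png

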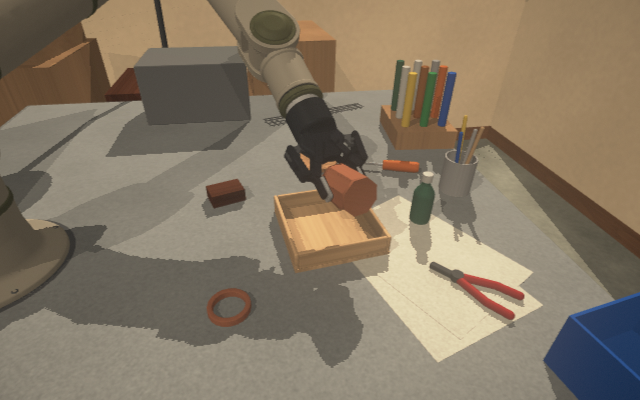

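The side view shows the cup at about 97° over the tray, with its base at (352,190) and no beads visible yet. I'll tip further, adding yaw outward to relieve joint 3.

```bash
python3 - <<'E'
from h import *
chain([(125,-62,[.595,-.045,.125]),(139,-75,[.60,-.04,.125]),(139,-85,[.60,-.04,.125])])
E
```

```text
t 7.28 q [-1.11, 1.25, 1.15, 2.22, -0.23, 0.17, 0.15] p [0.5951, -0.0637, 0.1168] F [0.4, -0.1, -2.5] gap 0.695 grip 65.8
(125, -62, [0.595, -0.045, 0.125]) ([1.3, 10.7, -0.9], [-13.3, -4.0, -7.5])
(139, -75, [0.6, -0.04, 0.125]) ([-3.4, 11.4, -2.1], [-13.1, -12.9, -5.1])
(139, -85, [0.6, -0.04, 0.125]) ([-3.3, 0.0, -0.3], [-0.0, -10.0, 0.0])
```

View pics/tip2t.png

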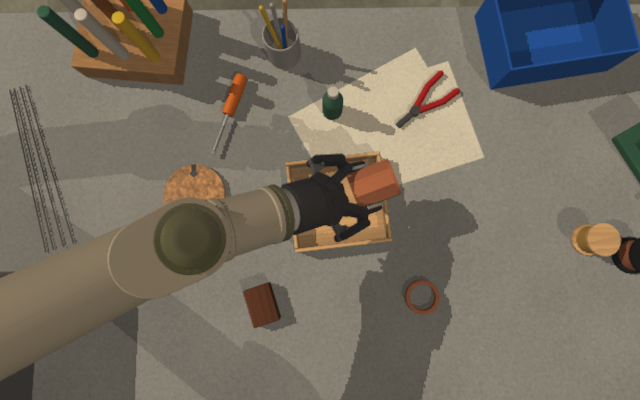

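The top view shows the tipped cup at (378,182), with its mouth toward the tray centre. The weight is still 2.5 N, so the beads are still inside.

Call:
step_arm(commands=[{"slide": [0,3,0],"rotation": [-3.3,-1,-2],"fingers": 0.4},{"slide": [0,6,0],"rotation": [-6.6,-2,-3.8],"fingers": 0.4},{"slide": [1,9,-1],"rotation": [-10,-3,-5.6],"fingers": 0.4},{"slide": [1,11,-1],"rotation": [-13.3,-4,-7.5],"fingers": 0.4}])

```text
time: 7.78
position: [0.6229, -0.02, 0.1332]
orientation: [1.03, 1.871, -0.661]
contact_force: [1.1, 0.6, -3.2]
finger_gap: 0.695
gripper_force: 65.9
```

```bash
python3 - <<'E'
from h import *
chain([(139,-75,[.60,-.04,.125]),(139,-85,[.60,-.04,.125])])
E
```

```text
t 7.78 q [-1.21, 1.33, 1.24, 2.24, -1.05, 0.11, 1.06] p [0.6229, -0.02, 0.1332] F [1.1, 0.6, -3.2] gap 0.695 grip 65.9
(139, -75, [0.6, -0.04, 0.125]) ([1.5, -23.8, 26.7], [-17.5, -13.6, -4.7])
(139, -85, [0.6, -0.04, 0.125]) ([-3.3, 0.0, -0.3], [-0.0, -10.0, 0.0])
```

Joints 5 and 6 hit their limits. I'll fit the arm's kinematics from the logged states so I can plan with them.

```bash
cat > fk.py <<'E'
import numpy as np, itertools, ast
from scipy.optimize import least_squares
from scipy.spatial.transform import Rotation as Ro
LO=np.array([-2.57,-.35,-1.29,.11,-1.05,.11,-2.63]);HI=np.array([2.57,1.97,1.29,2.56,4.19,1.86,2.63])
def fk(q,x,s):
    c1,d,L1,L2,L3,c7,a1,a2,a3=x; E=lambda a,t:Ro.from_euler(a,t)
    R=E('z',s[0]*q[0]+c1); p=np.array([0,0,d])
    R=R*E('y',q[1]); p=p+R.apply([a1,0,L1]); R=R*E('z',s[1]*q[2])*E('y',q[3]); p=p+R.apply([a2,0,L2])
    R=R*E('z',s[2]*q[4])*E('y',q[5]); p=p+R.apply([a3,0,L3]); R=R*E('z',s[3]*q[6]+c7); return p,R
def load(): return [ast.literal_eval(l) for l in open("log.txt")]
def calib():
    D=load(); best=None
    def f(x,s):
        r=[]
        for q,p,o in D:
            P,R=fk(q,x,s); r+=list((P-p)*5)+list((R.inv()*Ro.from_rotvec(o)).as_rotvec())
        return r
    for s in itertools.product([-1,1],repeat=4):
      for c7 in(0,1.57,-1.57,3.14):
        r=least_squares(f,[0,.35,.4,.4,.25,c7,0,0,0],args=(s,),max_nfev=40)
        if best is None or r.cost<best[0]: best=(r.cost,r.x,s)
    return best
if __name__=="__main__":
    b=calib(); print(b); import pickle; pickle.dump(b[1:],open("fk.pkl","wb"))
E
python3 fk.py
```

```text
(np.float64(0.030531614242472575), array([-0.07116608,  0.2519606 ,  0.62333842,  0.40995976,  0.32719943,
        1.51572041, -0.03263834, -0.03138694, -0.03941733]), (-1, -1, -1, -1))
```

```bash
sed -i 's/c1,d,L1,L2,L3,c7,a1,a2,a3=x/c1,d,L1,L2,L3,c7,a1,a2,a3,b1,b2,b3,a0=x/; s/np.array(\[0,0,d\])/R.apply([a0,0,d])/; s/\[a1,0,L1\]/[a1,b1,L1]/; s/\[a2,0,L2\]/[a2,b2,L2]/; s/\[a3,0,L3\]/[a3,b3,L3]/; s/c7,0,0,0\]/c7,0,0,0,0,0,0,0]/' fk.py
python3 fk.py; python3 - <<'E'
from fk import *; import pickle
x,s=pickle.load(open("fk.pkl","rb"))
for q,p,o in load():
    P,R=fk(q,x,s); print(np.round((P-p)*1000,1),np.round(np.degrees((R.inv()*Ro.from_rotvec(o)).magnitude()),2))
E
```

```text
(np.float64(1.0656535677475266e-29), array([ 2.41355476e-16,  2.83600000e-01,  6.46944156e-01,  4.42250849e-01,
        3.26690390e-01,  1.57079633e+00,  8.25530131e-17, -4.29214115e-16,
        2.23710262e-16, -2.99000000e-02, -2.64000000e-02, -3.50100000e-04,
        4.45732988e-17]), (-1, -1, -1, -1))
[-0.  0.  0.] 0.0
[0. 0. 0.] 0.0
[ 0. -0.  0.] 0.0
[-0.  0.  0.] 0.0
[ 0. -0.  0.] 0.0
[ 0. -0.  0.] 0.0
[-0.  0.  0.] 0.0
[-0.  0. -0.] 0.0
[-0. -0. -0.] 0.0
[-0. -0. -0.] 0.0
[-0. -0. -0.] 0.0
[ 0. -0. -0.] 0.0
```

The fit is exact. Now I search for pour configurations with joint margin.

```bash
cat > ik.py <<'E'
from fk import *; from h import goal; import pickle
x,s=pickle.load(open("fk.pkl","rb"))
def ik(p,R,q0,w=.02,m=.1,ref=None):
    ref=q0 if ref is None else ref; Rt=Ro.from_matrix(R)
    def f(q):
        P,Q=fk(q,x,s); return np.r_[(P-p)*10,(Q.inv()*Rt).as_rotvec()*3,w*(np.array(q)-ref)]
    r=least_squares(f,np.clip(q0,LO+m+1e-3,HI-m-1e-3),bounds=(LO+m,HI-m),max_nfev=150)
    P,Q=fk(r.x,x,s); return r.x,np.linalg.norm(P-p),np.degrees((Q.inv()*Rt).magnitude())
E
python3 - <<'E'
from ik import *
q0=np.array(load()[-1][0]); rng=np.random.default_rng(0)
for tip in(112,):
  for yaw in range(-30,271,20):
    best=None
    th=np.radians(yaw); u=np.array([np.cos(th),np.sin(th)]); g=np.r_[np.array([.575,0])-.03*u,.13]
    p,R=goal(yaw,40-tip,g)
    for k in range(14):
        st=q0 if k==0 else rng.uniform(LO+.15,HI-.15)
        q,ep,er=ik(p,R,st,w=.002,ref=q0)
        if ep<.003 and er<1:
            d=np.abs(q-q0).max()
            if best is None or d<best[0]: best=(d,q)
    print(yaw,None if best is None else (round(best[0],2),np.round(best[1],2).tolist()))
E
```

```text
-30 (np.float64(2.97), [0.17, 1.07, -0.15, 1.48, -0.36, 1.76, -1.91])
-10 None
10 None
30 (np.float64(1.61), [-0.73, 1.39, 1.09, 1.53, -0.21, 1.72, -0.55])
50 (np.float64(1.42), [-0.89, 1.44, 1.19, 1.65, -0.18, 1.44, -0.37])
70 (np.float64(1.35), [-1.02, 1.43, 1.19, 1.81, -0.11, 1.09, -0.3])
90 (np.float64(1.31), [-1.14, 1.43, 1.19, 2.0, -0.04, 0.7, -0.26])
110 (np.float64(1.38), [-1.22, 1.44, 1.19, 2.2, 0.12, 0.24, -0.32])
130 (np.float64(2.92), [-0.84, 1.01, 0.38, 2.38, 1.81, 0.97, -1.87])
150 None
170 None
190 None
210 None
230 (np.float64(4.57), [1.07, 1.33, -1.19, 2.32, 3.53, 0.34, -0.44])
250 (np.float64(3.19), [1.02, 1.23, -1.05, 2.12, -0.95, 0.36, -2.14])
270 (np.float64(3.08), [0.65, 1.01, -0.48, 1.93, -0.95, 1.03, -2.02])
```

Yaw around 75–90 has plenty of margin, so I'll yaw the other way.

```bash
python3 - <<'E'
from h import *
chain([(100,-57,[.585,-.045,.13]),(82,-62,[.575,-.04,.13]),(80,-72,[.572,-.035,.13])])
p,R=goal(125,-62,[.595,-.045,.125]); print("from cmd",delta(p,R,*goal(100,-57,[.585,-.045,.13])))
E
```

```text
t 7.78 q [-1.21, 1.33, 1.24, 2.24, -1.05, 0.11, 1.06] p [0.6229, -0.02, 0.1332] F [1.1, 0.6, -3.2] gap 0.695 grip 65.9
(100, -57, [0.585, -0.045, 0.13]) ([5.7, -50.6, 22.1], [17.0, 4.9, 12.6])
(82, -62, [0.575, -0.04, 0.13]) ([2.4, -14.2, -6.3], [15.5, -5.0, 9.1])
(80, -72, [0.572, -0.035, 0.13]) ([-1.2, -4.3, -4.3], [1.8, -10.0, 0.8])
from cmd ([0.6, -14.9, -8.8], [21.5, 4.9, 12.7])
```

Call:
step_arm(commands=[{"slide": [0,-5,0],"rotation": [4,1,2.5],"fingers": 0.4},{"slide": [1,-10,0],"rotation": [8,2,5],"fingers": 0.4},{"slide": [2,-15,0],"rotation": [12,3,7.5],"fingers": 0.4},{"slide": [2,-20,0],"rotation": [16,4,10],"fingers": 0.4},{"slide": [2,-25,0],"rotation": [19,5,12.6],"fingers": 0.4}])

```text
time: 8.4
position: [0.6012, -0.0321, 0.1325]
orientation: [1.482, 1.718, -0.819]
contact_force: [0.2, 0.5, -1.6]
finger_gap: 0.694
gripper_force: 66.0
```

```bash
python3 - <<'E'
from h import *
chain([(82,-62,[.575,-.04,.13]),(80,-72,[.572,-.035,.13])])
E
```

```text
t 8.4 q [-1.14, 1.31, 1.27, 2.04, -0.38, 0.56, 0.22] p [0.6012, -0.0321, 0.1325] F [0.2, 0.5, -1.6] gap 0.694 grip 66.0
(82, -62, [0.575, -0.04, 0.13]) ([-1.1, -31.5, 23.4], [13.5, -4.9, 8.8])
(80, -72, [0.572, -0.035, 0.13]) ([-1.2, -4.3, -4.3], [1.8, -10.0, 0.8])
```

The wrist now reads about 1.6 N, so some beads have probably fallen. I'll keep tipping to 112°.

Call:
step_arm(commands=[{"slide": [0,-8,6],"rotation": [3.5,-1,2],"fingers": 0.4},{"slide": [0,-16,12],"rotation": [7,-2.5,4],"fingers": 0.4},{"slide": [-1,-24,18],"rotation": [10,-3.5,6.5],"fingers": 0.4},{"slide": [-1,-31,23],"rotation": [13.5,-5,9],"fingers": 0.4}])

```text
time: 8.9
position: [0.5727, -0.0565, 0.1213]
orientation: [1.687, 1.458, -1.013]
contact_force: [0.4, 0.1, -2.1]
finger_gap: 0.693
gripper_force: 66.1
```

Call:
step_arm(commands=[{"slide": [0,-2,-2],"rotation": [1,-4,0],"fingers": 0.4},{"slide": [-1,-4,-4],"rotation": [2,-8,1],"fingers": 0.4},{"slide": [-1,-4,-4],"rotation": [2,-10,1],"fingers": 0.4},{"slide": [-1,-4,-4],"rotation": [2,-10,1],"fingers": 0.4},{"slide": [-1,-4,-4],"rotation": [2,-10,1],"fingers": 0.4}])

```text
time: 9.52
position: [0.5693, -0.0526, 0.1241]
orientation: [1.586, 1.319, -1.15]
contact_force: [0.9, -0.4, -2.1]
finger_gap: 0.693
gripper_force: 66.1
```

```bash
python3 - <<'E'
from h import *
chain([(80,-72,[.572,-.035,.13])])
from cell import vision
i=vision.get_image("side"); j=vision.get_image("top")
o=np.hstack([cv2.resize(i["frame"][170:290,250:410],None,fx=2.5,fy=2.5),cv2.resize(j["frame"][140:260,260:420],None,fx=2.5,fy=2.5)])
cv2.imwrite("pics/pour.png",o[:,:,::-1])
E
```

```text
t 9.53 q [-1.1, 1.5, 1.27, 1.9, -0.19, 0.9, -0.15] p [0.5693, -0.0526, 0.1241] F [0.9, -0.4, -2.1] gap 0.693 grip 66.1
(80, -72, [0.572, -0.035, 0.13]) ([-0.1, -0.4, 0.3], [-0.1, 0.2, -0.4])
```

View pics/pour.png

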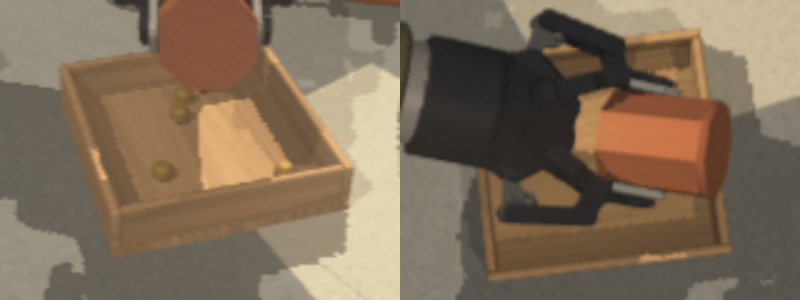

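Four beads show in the tray in the side crop, at (183,97), (180,113), (163,170) and (283,168). The fifth is either hidden behind the cup or still inside. I'll raise the cup and tip it further to find out.

```bash
python3 - <<'E'
from ik import *; from h import *
q0=np.array(load()[-1][0])
for g in[(75,-80,[.572,-.045,.16]),(70,-85,[.57,-.05,.17]),(60,-85,[.57,-.05,.17])]:
    print(g,[np.round(v,3) for v in ik(*goal(*g),q0,w=.002,m=.01)])
chain([(75,-80,[.572,-.045,.16]),(70,-85,[.57,-.05,.17])])
E
```

```text
(75, -80, [0.572, -0.045, 0.16]) [array([-1.06 ,  1.521,  1.28 ,  1.838, -0.059,  1.031, -0.239]), np.float64(0.0), np.float64(0.0)]
(70, -85, [0.57, -0.05, 0.17]) [array([-1.022,  1.55 ,  1.28 ,  1.784, -0.008,  1.147, -0.277]), np.float64(0.0), np.float64(0.0)]
(60, -85, [0.57, -0.05, 0.17]) [array([-0.943,  1.548,  1.28 ,  1.683, -0.033,  1.34 , -0.279]), np.float64(0.0), np.float64(0.0)]
t 9.62 q [-1.1, 1.5, 1.27, 1.9, -0.19, 0.9, -0.15] p [0.5694, -0.0524, 0.1241] F [-0.5, -0.2, -2.1] gap 0.693 grip 66.1
(75, -80, [0.572, -0.045, 0.16]) ([-34.4, -0.1, 0.4], [4.8, -7.8, 0.8])
(70, -85, [0.57, -0.05, 0.17]) ([-12.4, -2.3, 3.4], [5.0, -5.0, 0.7])
```

Call:
step_arm(commands=[{"slide": [-12,0,0],"rotation": [2,-3,0],"fingers": 0.4},{"slide": [-24,0,0],"rotation": [4,-6,0.5],"fingers": 0.4},{"slide": [-34,0,0],"rotation": [5,-8,1],"fingers": 0.4}])

```text
time: 10.0
position: [0.5675, -0.0626, 0.1564]
orientation: [1.544, 1.175, -1.3]
contact_force: [-0.0, -0.6, -1.2]
finger_gap: 0.694
gripper_force: 66.1
```

Call:
step_arm(commands=[{"slide": [-6,-1,2],"rotation": [2,-2,0],"fingers": 0.4},{"slide": [-12,-2,3],"rotation": [5,-5,1],"fingers": 0.4},{"slide": [-12,-2,3],"rotation": [5,-5,1],"fingers": 0.4},{"slide": [-12,-2,3],"rotation": [5,-5,1],"fingers": 0.4}])

```text
time: 10.5
position: [0.564, -0.0668, 0.1674]
orientation: [1.54, 1.063, -1.407]
contact_force: [0.5, -0.6, -1.5]
finger_gap: 0.694
gripper_force: 66.1
```

```bash
python3 - <<'E'
from h import *
chain([])
from cell import vision
i=vision.get_image("side"); j=vision.get_image("top")
o=np.hstack([cv2.resize(i["frame"][150:280,260:400],None,fx=3,fy=3,interpolation=2),cv2.resize(j["frame"][140:270,270:395],None,fx=3,fy=3,interpolation=2)])
cv2.imwrite("pics/pour2.png",o[:,:,::-1])
E
```

```text
t 10.5 q [-1.02, 1.55, 1.28, 1.78, -0.0, 1.16, -0.29] p [0.564, -0.0668, 0.1674] F [0.5, -0.6, -1.5] gap 0.694 grip 66.1
```

View pics/pour2.png

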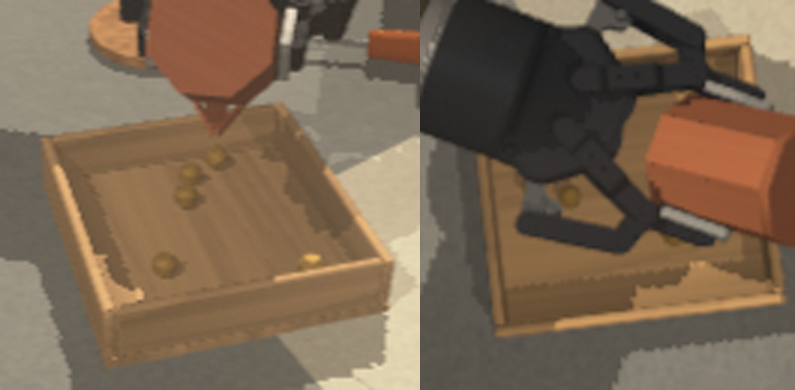

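All five beads lie in the tray: in the crop at (217,157), (190,173), (186,196), (164,264) and (311,262), with the cup tipped 125° above it. Next I plan the return to upright and the placing, and check it with IK.

```bash
cat >> ik.py <<'E'
def sim(W,q0,n=10):
    q=np.array(q0)
    for a,b in zip(W[:-1],W[1:]):
        bad=0;dq=0
        for k in range(1,n+1):
            t=k/n; g=[a[i]+(np.array(b[i])-a[i])*t for i in(0,1,2)] if 0 else (a[0]+(b[0]-a[0])*t,a[1]+(b[1]-a[1])*t,np.array(a[2])*(1-t)+np.array(b[2])*t)
            p,R=goal(*g); q1,ep,er=ik(p,R,q,w=.02,m=.01); dq=max(dq,np.abs(q1-q).max()); q=q1; bad=max(bad,ep*1000,er)
        print(b,np.round(q,2).tolist(),"err",round(bad,2),"maxdq",round(dq,2))
    return q
E
python3 - <<'E'
from ik import *
L=load(); q0=L[-1][0]
for l in L:
    if abs(l[1][2]-.032)<.002:
        R=Ro.from_rotvec(l[2]).as_matrix(); yw=np.degrees(np.arctan2(-R[0,1],R[1,1]));print("grip y-axis -> cup yaw",np.degrees(np.arctan2(-R[0,1]*-1,R[1,1]*-1)),"tilt z",np.degrees(np.arccos(-R[2,2])),"ytilt",R[2,1])
        yw=109.3; c=np.array([.589,-.2135,0]); off=R.T@(c-np.array(l[1])); print("cup underside in tool mm",np.round(off*1000,1))
sim([(70,-85,[.57,-.05,.17]),(70,-20,[.57,0,.19]),(40,40,[.58,.1,.19]),(2,40,[.594,.276,.15]),(2,40,[.594,.276,.055])],q0)
E
```

```text
grip y-axis -> cup yaw 109.67057051908871 tilt z 39.97742876950823 ytilt 0.0001827381467432443
cup underside in tool mm [-30.2  -0.3  16.4]
grip y-axis -> cup yaw 109.67182069002848 tilt z 39.990091110927416 ytilt 0.00010670563304865377
cup underside in tool mm [-30.3  -0.3  16.3]
(70, -20, [0.57, 0, 0.19]) [-0.86, 0.8, 1.03, 1.97, -0.45, 0.86, 0.02] err 0.0 maxdq 0.08
(40, 40, [0.58, 0.1, 0.19]) [0.43, 0.53, -0.65, 2.2, -1.04, 0.12, 0.1] err 21.95 maxdq 0.54
(2, 40, [0.594, 0.276, 0.15]) [-1.24, 0.72, 0.82, 2.14, -1.04, 0.12, -1.23] err 36.31 maxdq 0.23
(2, 40, [0.594, 0.276, 0.055]) [-1.2, 0.88, 0.74, 2.09, -1.04, 0.12, -1.32] err 37.81 maxdq 0.02
```

The cup is empty, so its attitude in the air no longer matters. I'll search for good goal configurations and use joint-interpolated paths between them.

```bash
python3 - <<'E'
from ik import *
q0=np.array(load()[-1][0]); rng=np.random.default_rng(1); sols=[]
p,R=goal(2,40,[.594,.276,.10])
for k in range(120):
    st=q0 if k==0 else rng.uniform(LO+.15,HI-.15)
    q,ep,er=ik(p,R,st,w=.002,ref=q0,m=.12)
    if ep<.003 and er<1 and not any(np.abs(q-a).max()<.25 for a in sols): sols.append(q)
sols.sort(key=lambda a:np.abs(a-q0).max())
for q in sols[:7]:
    print(np.round(q,2).tolist(),"maxd",round(np.abs(q-q0).max(),2))
    for t in(.25,.5,.75):
        P,Q=fk(q0+(q-q0)*t,x,s); z=Q.as_matrix()[:,2]; c=P+Q.apply([-.0303,-.0003,.0163]); u=Q.apply([-np.sin(np.radians(40)),0,-np.cos(np.radians(40))]); print("   tcp",np.round(P,2),"toolz",np.round(z,2),"cup",np.round(c,2),"cupz",np.round(u,2))
E
```

```text
[-0.85, 0.72, 0.2, 2.32, 2.53, 0.53, 1.5] maxd 2.54
   tcp [ 0.6  -0.11  0.23] toolz [-0.07 -0.99  0.08] cup [ 0.63 -0.12  0.24] cupz [0.58 0.76 0.31]
   tcp [ 0.69 -0.07  0.19] toolz [ 0.39 -0.92 -0.1 ] cup [ 0.72 -0.07  0.18] cupz [ 0.25  0.96 -0.14]
   tcp [0.71 0.08 0.11] toolz [ 0.69 -0.54 -0.48] cup [0.72 0.09 0.08] cupz [-0.57  0.81 -0.13]
[-1.07, 0.8, 0.55, 2.33, 2.99, 0.46, 0.98] maxd 3.0
   tcp [ 0.63 -0.08  0.28] toolz [ 0.04 -0.98  0.19] cup [ 0.66 -0.1   0.31] cupz [0.45 0.85 0.27]
   tcp [ 0.74 -0.02  0.27] toolz [ 0.57 -0.82  0.05] cup [ 0.77 -0.02  0.26] cupz [ 0.08  0.98 -0.17]
   tcp [0.75 0.13 0.17] toolz [ 0.83 -0.42 -0.38] cup [0.76 0.14 0.14] cupz [-0.65  0.73 -0.2 ]
```

```bash
cat > path.py <<'E'
from ik import *; from h import delta
import sys
def rows(q0,qs,ncall,off=0):
    """qs: function t->q ; prints rows per call relative to call start"""
    N=ncall*5
    for c in range(ncall):
        P0,R0=fk(qs(c*5/N),x,s); 
        for k in range(1,6):
            P,R=fk(qs((c*5+k)/N),x,s); cup=P+R.apply([-.0303,0,.0163]); u=R.apply([-.643,0,-.766])
            low=min([(P+R.apply(v))[2] for v in([0,.05,0],[0,-.05,0],[.045,0,-.08],[-.045,0,-.08],[.045,0,-.2],[-.045,0,-.2])]+[cup[2]-.035,(cup+.072*u)[2]-.045])
            sl,rv=delta(P0,R0.as_matrix(),P,R.as_matrix()); print(c,sl,rv,"| cup",np.round(cup,2),"top",np.round(cup+.072*u,2),"low %.2f"%low)
E
python3 - <<'E'
from path import *; import pickle
q0=np.array(load()[-1][0]); qg=np.array([-0.85,.72,.2,2.32,2.53,.53,1.5])
p,R=goal(2,40,[.594,.276,.16]); qg,ep,er=ik(p,R,qg,w=.002,m=.1); print(np.round(qg,2),ep,er)
B=np.array([0,-.35,0,-.15,0,0,0])
f=lambda t:q0+(qg-q0)*t+B*np.sin(np.pi*t)
rows(q0,f,4)
pickle.dump((q0,qg,B),open("path.pkl","wb"))
E
```

```text
[-0.93  0.61  0.32  2.3   2.47  0.39  1.59] 5.600311810484442e-08 1.9192489715161152e-05
0 [-31.4, 19.9, -9.8] [-3.8, 0.6, -9.7] | cup [ 0.58 -0.09  0.23] top [ 0.61 -0.04  0.28] low 0.16
0 [-60.9, 41.6, -19.9] [-8.4, 0.8, -19.2] | cup [ 0.61 -0.09  0.26] top [ 0.64 -0.04  0.31] low 0.20
0 [-88.3, 64.1, -30.6] [-13.6, 0.5, -28.4] | cup [ 0.64 -0.09  0.28] top [ 0.67 -0.04  0.33] low 0.23
0 [-113.4, 86.6, -42.3] [-19.3, -0.5, -37.3] | cup [ 0.67 -0.09  0.31] top [ 0.7  -0.04  0.35] low 0.26
0 [-136.2, 108.2, -55.6] [-25.3, -2.5, -45.9] | cup [ 0.7  -0.08  0.33] top [ 0.73 -0.03  0.37] low 0.28
1 [-30.7, 3.7, -8.4] [-5.1, -3.2, -8.9] | cup [ 0.73 -0.07  0.35] top [ 0.76 -0.02  0.39] low 0.29
1 [-58.0, 8.9, -19.5] [-9.8, -7.4, -17.8] | cup [ 0.75 -0.06  0.36] top [ 0.78 -0.    0.4 ] low 0.31
1 [-81.0, 15.6, -33.5] [-14.0, -12.5, -26.9] | cup [ 0.78 -0.04  0.37] top [0.8  0.02 0.4 ] low 0.32
1 [-98.8, 23.8, -50.7] [-17.4, -18.4, -36.0] | cup [ 0.8  -0.02  0.38] top [0.81 0.04 0.41] low 0.33
1 [-110.6, 33.7, -71.0] [-20.1, -25.0, -45.4] | cup [0.81 0.01 0.38] top [0.82 0.07 0.4 ] low 0.33
[... 269 characters left out ...]
 0.17 0.36] low 0.31
2 [-65.4, 71.2, -73.0] [-2.3, -25.0, -44.8] | cup [0.81 0.14 0.33] top [0.78 0.2  0.33] low 0.28
2 [-69.4, 106.0, -97.9] [-1.4, -31.5, -57.2] | cup [0.79 0.17 0.3 ] top [0.75 0.23 0.3 ] low 0.25
3 [-42.2, 18.6, -13.6] [0.8, -6.0, -13.0] | cup [0.76 0.2  0.26] top [0.71 0.25 0.26] low 0.21
3 [-84.3, 45.3, -30.7] [2.0, -12.1, -26.3] | cup [0.73 0.23 0.22] top [0.67 0.27 0.22] low 0.18
3 [-124.3, 79.5, -51.5] [3.5, -18.3, -39.8] | cup [0.69 0.25 0.19] top [0.62 0.28 0.19] low 0.14
3 [-160.3, 120.0, -76.1] [5.5, -24.7, -53.3] | cup [0.64 0.27 0.15] top [0.57 0.28 0.15] low 0.11
3 [-190.6, 165.1, -104.4] [8.2, -31.3, -66.7] | cup [0.59 0.28 0.11] top [0.52 0.27 0.13] low 0.08
```

Call:
step_arm(commands=[{"slide": [-31,20,-10],"rotation": [-4,0.5,-9.5],"fingers": 0.4},{"slide": [-61,41,-20],"rotation": [-8.5,1,-19],"fingers": 0.4},{"slide": [-88,64,-30],"rotation": [-13.5,0.5,-28.5],"fingers": 0.4},{"slide": [-113,86,-42],"rotation": [-19,-0.5,-37],"fingers": 0.4},{"slide": [-136,108,-55],"rotation": [-25,-2.5,-46],"fingers": 0.4}])

```text
time: 11.22
position: [0.6799, -0.0626, 0.3093]
orientation: [0.773, 1.936, -1.542]
contact_force: [0.6, -0.1, -1.6]
finger_gap: 0.695
gripper_force: 66.2
```

```bash
sed -i 's/\[-.643,0,-.766\]/[.643,0,-.766]/' path.py; python3 - <<'E'
from path import *; from h import chain
chain([]); qa=np.array(load()[-1][0]); q0,qg,B=pickle.load(open("path.pkl","rb"))
f0=lambda t:q0+(qg-q0)*t+B*np.sin(np.pi*t)
print("planned",np.round(f0(.25),2))
f=lambda t:f0(.25+.75*t)+(qa-f0(.25))*(1-t)
rows(qa,f,5)
E
```

```text
t 11.22 q [-1.04, 1.17, 1.19, 1.8, 0.44, 0.88, 0.35] p [0.6799, -0.0626, 0.3093] F [0.6, -0.1, -1.6] gap 0.695 grip 66.2
planned [-1.    1.07  1.04  1.8   0.61  0.96  0.18]
0 [-16.2, 0.2, -2.2] [-2.5, -1.5, -5.8] | cup [ 0.72 -0.08  0.34] top [ 0.67 -0.02  0.32] low 0.27
0 [-31.5, 1.5, -5.2] [-5.0, -3.3, -11.5] | cup [ 0.73 -0.08  0.35] top [ 0.68 -0.02  0.33] low 0.29
0 [-45.8, 3.7, -9.1] [-7.4, -5.4, -17.2] | cup [ 0.74 -0.07  0.35] top [ 0.69 -0.02  0.34] low 0.30
0 [-58.8, 6.9, -14.1] [-9.7, -7.9, -23.0] | cup [ 0.76 -0.06  0.36] top [ 0.7  -0.02  0.35] low 0.31
0 [-70.5, 11.0, -20.3] [-11.9, -10.7, -28.7] | cup [ 0.77 -0.06  0.36] top [ 0.71 -0.02  0.36] low 0.31
1 [-12.6, 0.4, -4.7] [-1.8, -3.0, -5.9] | cup [ 0.78 -0.05  0.37] top [ 0.72 -0.01  0.37] low 0.32
1 [-24.4, 2.6, -10.8] [-3.4, -6.2, -11.9] | cup [ 0.79 -0.03  0.37] top [ 0.72 -0.    0.37] low 0.32
1 [-35.1, 6.7, -18.2] [-4.7, -9.6, -18.0] | cup [ 0.8  -0.02  0.37] top [0.73 0.   0.38] low 0.32
1 [-44.7, 12.6, -27.0] [-5.7, -13.2, -24.2] | cup [ 0.8  -0.01  0.36] top [0.74 0.01 0.38] low 0.32
1 [-52.7, 20.4, -37.3] [-
[... 803 characters left out ...]
] top [0.73 0.16 0.31] low 0.22
3 [-88.6, 51.8, -43.4] [3.1, -14.8, -30.5] | cup [0.75 0.19 0.24] top [0.72 0.18 0.3 ] low 0.20
3 [-109.6, 71.6, -57.6] [4.3, -18.6, -38.3] | cup [0.73 0.21 0.22] top [0.7  0.2  0.28] low 0.18
4 [-32.6, 3.0, -7.6] [1.3, -3.7, -8.0] | cup [0.71 0.23 0.19] top [0.69 0.21 0.26] low 0.16
4 [-65.7, 8.4, -17.0] [2.8, -7.3, -16.0] | cup [0.68 0.24 0.17] top [0.67 0.23 0.24] low 0.14
4 [-98.8, 16.3, -28.1] [4.5, -11.0, -24.1] | cup [0.65 0.26 0.15] top [0.64 0.25 0.22] low 0.12
4 [-131.4, 26.6, -41.1] [6.4, -14.6, -32.2] | cup [0.62 0.27 0.13] top [0.62 0.26 0.2 ] low 0.10
4 [-163.0, 39.1, -55.8] [8.6, -18.2, -40.3] | cup [0.59 0.28 0.11] top [0.59 0.28 0.19] low 0.08
```

Call:
step_arm(commands=[{"slide": [-16,0,-2],"rotation": [-2.5,-1.5,-6],"fingers": 0.4},{"slide": [-31,1,-5],"rotation": [-5,-3.5,-11.5],"fingers": 0.4},{"slide": [-46,4,-9],"rotation": [-7.5,-5.5,-17],"fingers": 0.4},{"slide": [-59,7,-14],"rotation": [-9.5,-8,-23],"fingers": 0.4},{"slide": [-70,11,-20],"rotation": [-12,-10.5,-29],"fingers": 0.4}])

```text
time: 11.85
position: [0.7339, -0.0484, 0.3555]
orientation: [0.046, 2.208, -1.58]
contact_force: [-1.0, -0.5, -1.5]
finger_gap: 0.694
gripper_force: 66.1
```

Call:
step_arm(commands=[{"slide": [-12,0,-5],"rotation": [-2,-3,-6],"fingers": 0.4},{"slide": [-24,3,-11],"rotation": [-3.5,-6,-12],"fingers": 0.4},{"slide": [-35,7,-18],"rotation": [-4.5,-9.5,-18],"fingers": 0.4},{"slide": [-45,13,-27],"rotation": [-5.5,-13,-24],"fingers": 0.4},{"slide": [-53,20,-37],"rotation": [-6.5,-17,-30.5],"fingers": 0.4}])

```text
time: 12.48
position: [0.7757, 0.0038, 0.3659]
orientation: [-0.817, 2.165, -1.578]
contact_force: [1.3, -0.6, -1.7]
finger_gap: 0.692
gripper_force: 66.1
```

```bash
python3 - <<'E'
from path import *; from h import chain
chain([]); qa=np.array(load()[-1][0]); q0,qg,B=pickle.load(open("path.pkl","rb"))
f0=lambda t:q0+(qg-q0)*t+B*np.sin(np.pi*t)
print("planned",np.round(f0(.55),2))
f=lambda t:f0(.55+.45*t)+(qa-f0(.55))*(1-t)
rows(qa,f,3)
E
```

```text
t 12.47 q [-1.1, 0.88, 1.1, 1.92, 1.04, 0.47, 1.0] p [0.7757, 0.0038, 0.3659] F [1.3, -0.6, -1.7] gap 0.692 grip 66.1
planned [-0.97  0.69  0.75  1.92  1.36  0.73  0.74]
0 [-7.5, 11.3, -2.8] [-1.2, -2.6, -7.2] | cup [0.81 0.02 0.35] top [0.74 0.03 0.37] low 0.31
0 [-15.6, 24.3, -7.5] [-2.1, -5.4, -14.4] | cup [0.81 0.04 0.33] top [0.74 0.04 0.36] low 0.30
0 [-24.1, 38.8, -14.0] [-2.7, -8.5, -21.8] | cup [0.8  0.05 0.32] top [0.74 0.05 0.35] low 0.28
0 [-32.7, 55.0, -22.4] [-3.0, -11.8, -29.2] | cup [0.8  0.07 0.3 ] top [0.74 0.06 0.34] low 0.26
0 [-41.1, 72.8, -32.7] [-3.1, -15.4, -36.6] | cup [0.79 0.09 0.28] top [0.74 0.08 0.33] low 0.25
1 [-20.6, 10.4, -7.3] [0.4, -3.4, -7.7] | cup [0.78 0.1  0.27] top [0.73 0.09 0.32] low 0.23
1 [-42.1, 22.4, -16.4] [1.1, -6.9, -15.4] | cup [0.77 0.12 0.25] top [0.73 0.11 0.3 ] low 0.21
1 [-63.9, 36.2, -27.3] [2.1, -10.5, -23.3] | cup [0.76 0.14 0.23] top [0.72 0.13 0.29] low 0.19
1 [-85.9, 51.6, -40.1] [3.4, -14.1, -31.1] | cup [0.74 0.16 0.21] top [0.71 0.15 0.28] low 0.18
1 [-107.5, 68.9, -54.8] [5.1, -17.8, -39.0] | cup [0.72 0.18 0.19] top [0.7  0.17 0.26] low 0.16
2 [-31.5, -1.1, -8.9] [2.0, -3.4, -8.0] | cup [0.7  0.2  0.18] top [0.68 0.19 0.24] low 0.14
2 [-63.8, -0.7, -19.9] [4.2, -6.8, -16.1] | cup [0.68 0.22 0.16] top [0.66 0.21 0.23] low 0.12
2 [-96.4, 1.2, -33.1] [6.9, -10.0, -24.2] | cup [0.65 0.24 0.14] top [0.64 0.24 0.21] low 0.11
2 [-128.8, 4.8, -48.5] [9.9, -13.2, -32.3] | cup [0.62 0.26 0.13] top [0.62 0.26 0.2 ] low 0.09
2 [-160.7, 10.0, -66.3] [13.2, -16.2, -40.3] | cup [0.59 0.28 0.11] top [0.59 0.28 0.19] low 0.08
```

Call:
step_arm(commands=[{"slide": [-7,11,-3],"rotation": [-1,-2.5,-7],"fingers": 0.4},{"slide": [-15,24,-7],"rotation": [-2,-5.5,-14.5],"fingers": 0.4},{"slide": [-24,39,-14],"rotation": [-2.5,-8.5,-22],"fingers": 0.4},{"slide": [-33,55,-22],"rotation": [-3,-12,-29],"fingers": 0.4},{"slide": [-41,73,-33],"rotation": [-3,-15.5,-36.5],"fingers": 0.4}])

```text
time: 13.1
position: [0.7702, 0.0697, 0.3051]
orientation: [-1.753, 1.851, -1.548]
contact_force: [0.7, 0.6, -2.2]
finger_gap: 0.693
gripper_force: 66.0
```

```bash
python3 - <<'E'
from path import *; from h import chain
chain([]); qa=np.array(load()[-1][0]); q0,qg,B=pickle.load(open("path.pkl","rb"))
f0=lambda t:q0+(qg-q0)*t+B*np.sin(np.pi*t)
p,R=goal(2,40,[.594,.276,.16]); qn,ep,er=ik(p,R,qa,w=.02,m=.03); print("planned",np.round(f0(.7),2),"near goal",np.round(qn,2),ep,er)
f=lambda t:f0(.7+.3*t)+(qa-f0(.7))*(1-t)
rows(qa,f,2)
q=qa # min-norm tracking
for t in np.linspace(.05,1,20):
    P,R=fk(f(t),x,s); q,ep,er=ik(P,R.as_matrix(),q,w=.02,m=.005); 
    if round(t*20)%5==0: print(np.round(q,2),round(ep*1000,1),round(er,2))
E
```

```text
t 13.1 q [-1.16, 0.87, 1.1, 2.03, 1.46, 0.22, 1.19] p [0.7702, 0.0697, 0.3051] F [0.7, 0.6, -2.2] gap 0.693 grip 66.0
planned [-0.96  0.61  0.6   2.02  1.73  0.62  1.02] near goal [-0.96  0.62  0.36  2.3   2.52  0.38  1.53] 2.02055681336344e-05 0.008831478829903807
0 [-17.6, 21.7, -1.4] [-1.3, -2.8, -8.0] | cup [0.78 0.1  0.26] top [0.73 0.09 0.31] low 0.22
0 [-36.3, 42.3, -5.9] [-1.9, -6.0, -16.1] | cup [0.76 0.11 0.23] top [0.72 0.1  0.29] low 0.20
0 [-56.1, 61.8, -13.6] [-1.9, -9.4, -24.1] | cup [0.75 0.12 0.21] top [0.71 0.11 0.27] low 0.17
0 [-76.6, 80.4, -24.4] [-1.2, -13.1, -32.2] | cup [0.73 0.14 0.19] top [0.7  0.13 0.25] low 0.15
0 [-97.6, 98.1, -38.3] [0.3, -16.9, -40.3] | cup [0.71 0.16 0.17] top [0.69 0.15 0.24] low 0.13
1 [-30.7, -2.3, -9.0] [2.2, -3.2, -8.3] | cup [0.69 0.18 0.15] top [0.67 0.17 0.22] low 0.12
1 [-61.7, -5.4, -21.2] [5.0, -6.2, -16.5] | cup [0.67 0.2  0.14] top [0.66 0.2  0.21] low 0.10
1 [-92.9, -9.0, -36.8] [8.5, -9.0, -24.7] | cup [0.64 0.23 0.13] top [0.64 0.22 0.2 ] low 0.09
1 [-123.9, -12.7, -55.8] [12.6, -11.5, -32.7] | cup [0.62 0.25 0.12] top [0.62 0.25 0.19] low 0.08
1 [-154.5, -16.4, -78.5] [17.4, -13.7, -40.7] | cup [0.59 0.28 0.11] top [0.59 0.28 0.19] low 0.08
[-1.13  0.83  0.97  2.1   1.77  0.2   1.22] 0.0 0.0
[-1.08  0.75  0.78  2.16  2.05  0.26  1.29] 0.0 0.0
[-1.03  0.69  0.58  2.23  2.32  0.31  1.38] 0.0 0.0
[-0.98  0.63  0.4   2.3   2.58  0.37  1.47] 0.0 0.0
```

Call:
step_arm(commands=[{"slide": [-18,22,-1],"rotation": [-1.5,-3,-8],"fingers": 0.4},{"slide": [-36,42,-6],"rotation": [-2,-6,-16],"fingers": 0.4},{"slide": [-56,62,-14],"rotation": [-2,-9.5,-24],"fingers": 0.4},{"slide": [-77,80,-24],"rotation": [-1,-13,-32],"fingers": 0.4},{"slide": [-98,98,-38],"rotation": [0.5,-17,-40],"fingers": 0.4}])

```text
time: 13.72
position: [0.71, 0.1485, 0.2002]
orientation: [2.59, -1.124, 1.328]
contact_force: [0.1, 0.3, -2.0]
finger_gap: 0.696
gripper_force: 66.0
```

```bash
python3 - <<'E'
from path import *; from h import chain
chain([(2,40,[.594,.276,.12])]); qa=np.array(load()[-1][0])
p,R=goal(2,40,[.594,.276,.16]); qn,ep,er=ik(p,R,qa,w=.02,m=.03); print("near goal",np.round(qn,2),ep,er)
f=lambda t:qa+(qn-qa)*t
rows(qa,f,1)
E
```

```text
t 13.72 q [-1.08, 0.75, 0.78, 2.16, 2.09, 0.26, 1.25] p [0.71, 0.1485, 0.2002] F [0.1, 0.3, -2.0] gap 0.696 grip 66.0
(2, 40, [0.594, 0.276, 0.12]) ([-182.2, -4.3, -53.6], [17.1, -13.9, -40.7])
near goal [-0.99  0.63  0.41  2.3   2.6   0.36  1.44] 9.36695374724536e-06 0.00411552673678514
0 [-30.7, -1.1, -8.8] [2.0, -3.2, -8.3] | cup [0.69 0.18 0.15] top [0.67 0.17 0.22] low 0.12
0 [-61.6, -3.7, -21.0] [4.7, -6.2, -16.6] | cup [0.67 0.2  0.14] top [0.66 0.2  0.21] low 0.10
0 [-92.4, -7.3, -36.7] [8.2, -9.0, -24.8] | cup [0.64 0.23 0.13] top [0.64 0.22 0.2 ] low 0.09
0 [-123.2, -11.5, -56.0] [12.3, -11.6, -32.8] | cup [0.62 0.25 0.12] top [0.62 0.25 0.19] low 0.08
0 [-153.7, -15.8, -79.1] [17.1, -13.9, -40.7] | cup [0.59 0.28 0.11] top [0.59 0.28 0.19] low 0.08
```

Call:
step_arm(commands=[{"slide": [-31,-1,-9],"rotation": [2,-3,-8],"fingers": 0.4},{"slide": [-61,-4,-21],"rotation": [4.5,-6,-16.5],"fingers": 0.4},{"slide": [-92,-7,-37],"rotation": [8,-9,-25],"fingers": 0.4},{"slide": [-123,-11,-56],"rotation": [12.5,-11.5,-33],"fingers": 0.4},{"slide": [-154,-16,-79],"rotation": [17,-14,-40.5],"fingers": 0.4}])

```text
time: 14.35
position: [0.6068, 0.2767, 0.1455]
orientation: [-2.94, -0.045, -1.07]
contact_force: [0.5, -0.3, -1.2]
finger_gap: 0.696
gripper_force: 66.0
```

Call:
step_arm(commands=[{"slide": [0,0,0],"rotation": [0,0,0],"fingers": 0.4},{"slide": [0,0,0],"rotation": [0,0,0],"fingers": 0.4}])

```text
time: 14.6
position: [0.6089, 0.2759, 0.1462]
orientation: [-2.939, -0.033, -1.075]
contact_force: [0.8, 0.2, -2.3]
finger_gap: 0.689
gripper_force: 66.1
```

```bash
python3 - <<'E'
from h import *
s,p,R=cur(); off=np.array([-.0303,-.0003,.0163]); print("cup origin",p+R@off,"cup z",R@[.643,0,-.766],"yaw",D(np.arctan2(R[0,1],-R[1,1])))
from cell import vision
d={n:vision.get_image(n) for n in("side","top")}; pickle.dump(d,open("img1.pkl","wb"))
i,j=d["side"],d["top"]
c=p+R@off; print(proj(i,c),proj(j,c),proj(i,c+[0,0,.072]),proj(j,c+[0,0,.072]),proj(j,c+[.046,0,.072]))
u,v=proj(i,c+[0,0,.04]).astype(int); a,b=proj(j,c+[0,0,.06]).astype(int)
o=np.hstack([cv2.resize(i["frame"][v-50:v+50,u-40:u+40],None,fx=5,fy=5,interpolation=2),cv2.resize(j["frame"][b-50:b+50,a-40:a+40],None,fx=5,fy=5,interpolation=2)])
print("crop offs",u-40,v-50,a-40,b-50); cv2.imwrite("pics/above.png",o[:,:,::-1])
chain([(2,40,[.594,.276,.16])])
E
```

```text
cup origin [0.59622389 0.276078   0.11415862] cup z [-0.00275517 -0.00427746  1.00008955] yaw 1.3731796076630431
[314.50968077 118.13484749] [173.83186505 185.01566815] [314.72992196  87.31837556] [155.83709018 178.03386818] [157.04053486 148.12984787]
crop offs 274 51 119 129
t 14.7 q [-1.0, 0.63, 0.42, 2.3, 2.6, 0.36, 1.44] p [0.6091, 0.2761, 0.146] F [-0.3, 0.1, -1.9] gap 0.694 grip 66.1
(2, 40, [0.594, 0.276, 0.16]) ([-2.6, -0.4, -1.5], [0.2, -0.2, -0.6])
```

View pics/above.png

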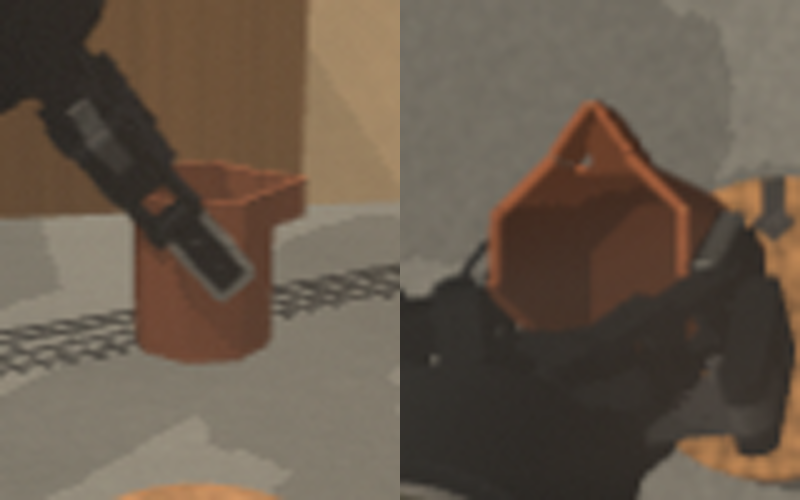

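The cup is upright and empty. Its tip, at (157.2,148.6) px in the top view, matches the predicted (157.0,148.1), so it hasn't slipped. Now I'll lower it, stopping 9 mm above the rest.

Call:
step_arm(commands=[{"slide": [-15,0,17],"rotation": [0.1,0,-0.2],"fingers": 0.4},{"slide": [-30,0,34],"rotation": [0.2,0,-0.3],"fingers": 0.4},{"slide": [-44,0,50],"rotation": [0.4,0,-0.5],"fingers": 0.4},{"slide": [-56,0,64],"rotation": [0.4,0,-0.5],"fingers": 0.4},{"slide": [-62,0,71],"rotation": [0.4,0,-0.5],"fingers": 0.4}])

```text
time: 15.32
position: [0.6073, 0.2765, 0.0504]
orientation: [-2.937, -0.052, -1.072]
contact_force: [-0.4, -0.1, -1.9]
finger_gap: 0.695
gripper_force: 66.1
```

Call:
step_arm(commands=[{"slide": [-1,0,1.2],"rotation": [0,0,0],"fingers": 0.4},{"slide": [-2,0,2.4],"rotation": [0,0,0],"fingers": 0.4},{"slide": [-3,0,3.6],"rotation": [0,0,0],"fingers": 0.4}])

```text
time: 15.7
position: [0.6074, 0.2773, 0.0475]
orientation: [-2.934, -0.052, -1.074]
contact_force: [0.4, 0.1, -2.1]
finger_gap: 0.694
gripper_force: 66.1
```

```bash
python3 - <<'E'
from h import *
s,p,R=cur(); off=np.array([-.0303,-.0003,.0163]); print("F",s["contact_force"],"cup origin",p+R@off,"cup z",R@[.643,0,-.766],"yaw",D(np.arctan2(R[0,1],-R[1,1])),np.round(s["joint_positions"],2))
E
```

```text
F [ 0.41794217  0.06876311 -2.09094269] cup origin [0.59473619 0.27727856 0.01547709] cup z [-0.00321129 -0.00461041  1.00008671] yaw 2.127373474363751 [-0.88  0.82  0.25  2.33  2.67  0.59  1.32]
```

Cup underside is at 15.5 mm, directly over the rest centre. I'll creep down.

Call:
step_arm(commands=[{"slide": [-0.8,0,1],"rotation": [0,0,0],"fingers": 0.4},{"slide": [-1.6,0,2],"rotation": [0,0,0],"fingers": 0.4},{"slide": [-2.2,0,2.6],"rotation": [0,0,0],"fingers": 0.4}], squeeze=30)

```text
time: 16.08
position: [0.6071, 0.2772, 0.0434]
orientation: [-2.935, -0.053, -1.073]
contact_force: [-0.6, 0.4, -2.1]
finger_gap: 0.692
gripper_force: 66.1
```

Call:
step_arm(commands=[{"slide": [-0.4,0,0.5],"rotation": [0,0,0],"fingers": 0.4},{"slide": [-0.8,0,1],"rotation": [0,0,0],"fingers": 0.4}])

```text
time: 16.32
position: [0.6071, 0.2772, 0.0421]
orientation: [-2.935, -0.052, -1.073]
contact_force: [-1.5, 0.3, 1.3]
finger_gap: 0.692
gripper_force: 66.1
```

The force changed by about +3.3 N, so the cup is touching the rest. Release.

Call:
step_arm(commands=[{"slide": [0,0,0],"rotation": [0,0,0],"fingers": 0.75},{"slide": [0,0,0],"rotation": [0,0,0],"fingers": 0.85},{"slide": [0,0,0],"rotation": [0,0,0],"fingers": 1},{"slide": [0,0,0],"rotation": [0,0,0],"fingers": 1},{"slide": [0,0,0],"rotation": [0,0,0],"fingers": 1}])

```text
time: 16.95
position: [0.6072, 0.2772, 0.0422]
orientation: [-2.935, -0.052, -1.073]
contact_force: [-0.2, 0.3, -0.4]
finger_gap: 1.002
gripper_force: 0.0
```

```bash
python3 - <<'E'
from h import *
chain([])
E
```

```text
t 16.95 q [-0.88, 0.83, 0.25, 2.33, 2.67, 0.6, 1.32] p [0.6072, 0.2772, 0.0422] F [-0.2, 0.3, -0.4] gap 1.002 grip 0.0
```

Call:
step_arm(commands=[{"slide": [0,0,-10],"rotation": [0,0,0],"fingers": 1},{"slide": [0,0,-25],"rotation": [0,0,0],"fingers": 1},{"slide": [0,0,-45],"rotation": [0,0,0],"fingers": 1},{"slide": [0,0,-65],"rotation": [0,0,0],"fingers": 1},{"slide": [0,0,-85],"rotation": [0,0,0],"fingers": 1}])

```text
time: 17.58
position: [0.5512, 0.275, 0.1085]
orientation: [-2.934, -0.053, -1.072]
contact_force: [0.2, 0.4, -0.2]
finger_gap: 0.998
gripper_force: 0.0
```

Call:
step_arm(commands=[{"slide": [10,0,-20],"rotation": [0,0,0],"fingers": 1},{"slide": [25,0,-35],"rotation": [0,0,0],"fingers": 1},{"slide": [50,0,-50],"rotation": [0,0,0],"fingers": 1},{"slide": [50,0,-50],"rotation": [0,0,0],"fingers": 1},{"slide": [50,0,-50],"rotation": [0,0,0],"fingers": 1}])

```text
time: 18.2
position: [0.5575, 0.2751, 0.1776]
orientation: [-2.934, -0.053, -1.072]
contact_force: [-0.6, -0.1, -0.1]
finger_gap: 0.999
gripper_force: 0.0
```

```bash
python3 - <<'E'
from h import *
chain([])
from cell import vision
d={n:vision.get_image(n) for n in("side","top")}; pickle.dump(d,open("img2.pkl","wb")); i,j=d["side"],d["top"]
for im in(i,j):
    c=[.5945,.277,.010]; t=np.radians(2.1); print(np.round(proj(im,c),1),np.round(proj(im,[.5945,.277,.082]),1),"tip",np.round(proj(im,[.5945+.046*np.cos(t),.277+.046*np.sin(t),.082]),1))
o=np.hstack([cv2.resize(i["frame"][90:190,274:354],None,fx=5,fy=5,interpolation=2),cv2.resize(j["frame"][140:240,145:225],None,fx=5,fy=5,interpolation=2)])
cv2.imwrite("pics/final.png",o[:,:,::-1])
E
```

```text
t 18.2 q [-1.11, 0.55, 0.47, 2.38, 2.51, 0.35, 1.5] p [0.5575, 0.2751, 0.1776] F [-0.6, -0.1, -0.1] gap 0.999 grip 0.0
[313.5 157.9] [313.6 130.9] tip [332.4 129.5]
[193.5 193.7] [180.1 188.7] tip [180. 163.]
```

View pics/final.png

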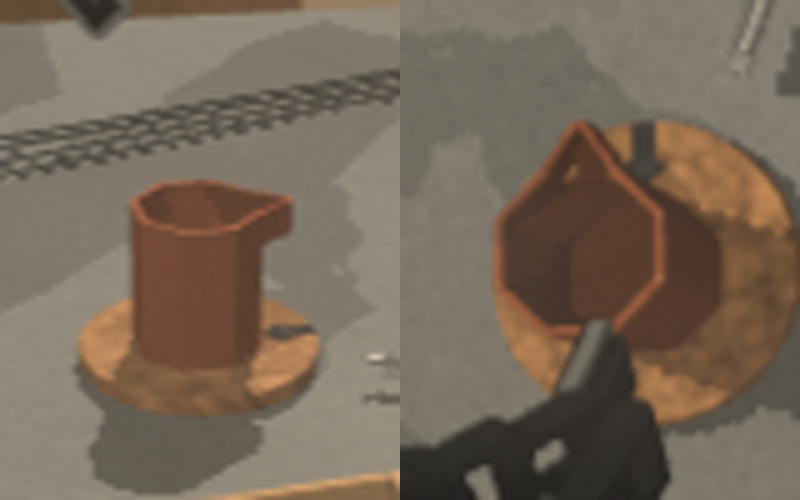

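The cup stands upright on the cork with its spout tip at (180.8,164.0) px, against (180,163) predicted (about 1–2 mm off). The fingers are clear, so I'm handing in.

```bash
python3 -c "
from cell import ticket
print(ticket.hand_in())"
```

```text
the job is handed in; nothing more can be done
None
```

I handed the job in with all five beads in the tray and the empty cup upright and released on the cork rest, its spout over the pointer to within about 2 mm by camera; the judge's verdict was not shown.

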